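# Put the bearing away in the stay-lid tool chest

### The job

Put the ball bearing away in the small steel chest: raise the lid (its front tab is the handle) until you feel its folding stay come taut, ease it back so that it stands open by itself on the locked stay, and set the bearing down flat on the chest's floor without dropping it. Then unlock the stay by pushing its knee knob towards the back, which lifts the lid slightly as the knee passes straight, and guide the knee as it folds so that the lid comes down fully shut without falling. Never strain the stay by pulling or pressing hard on the lid or the knob, and leave the other things alone.

Things in the scene. Friction and masses are not known exactly. Their poses are not given: they have to be found in the camera images.
- chest: grey steel chest fixed to the bench, 200 (x) x 220 (y) x 110 mm high, open box with a hinged lid. Origin: centre of its underside. x points from its front (tab side, towards the robot) to its back (hinge side), z up. Walls 4 mm, inner floor 10 mm above the bench. Lid hinge axis parallel to y at x = +100, z = +110. A folding stay is mounted outside the -y wall (robot's right).
- lid (a joint): lid angle, rad: 0 shut, grows as the lid rises. The lid, a 12 mm plate of 0.3 to 0.5 kg, falls when nothing carries it. The straight stay stops it at 1.15 to 1.35 rad, different each time (its foot is clamped anywhere in an 18 mm upright slot); locked, it stands up to 0.03 rad lower.
- lid_tab (a point): centre of the tab in the middle of the lid's front edge: steel disc 24 mm in diameter, 14 mm thick, flat faces to +-y of the chest, 235 mm from the hinge axis, 6 mm above the hinge plane of the shut lid, 33 mm in front of its edge. Pinched on the flat faces it turns between the fingers as the lid rises. Lifting takes 1 to 4 N; with the stay straight each further mm of tab travel adds about 1 N.
- knee_knob (a point): grip point of the knee knob: steel pin, 14 mm thick, along chest y at the stay's knee, 55 mm outside the lid's edge; free pin 43 mm inwards, 20 mm outwards to a 20 mm collar. At the lid's top the links are straight, then a weak spring takes the knee 0.2 rad past, to the front: locked. Push it to the back (few N) to unlock; it circles down about the foot, the lid follows (15-35 rad/m, to 12 N).
- stay_bush (a joint): stretch of the rubber bush in the stay's foot, m, along the stay: 0 unloaded, positive when the stay is pulled, 10 N per mm. The stay is strained when pulled beyond +0.0025 (25 N) or pressed beyond -0.0035 (35 N). The pull on the tab that makes it is about a third of the pull in the stay, so 4 to 5 N more than lifting needs is enough to feel it taut.
- bearing: the ball bearing, a plain steel ring 52 mm in diameter, 14 mm high, lying flat; origin: centre of its underside
- tape: bystander: black roll of insulating tape, 58 mm in diameter, 19 mm high, origin centre of underside; may lie where the bearing might
- filter: bystander: oil filter can standing upright, 70 mm in diameter, 89 mm high, origin centre of underside
- spanner: bystander: combination spanner lying flat, 28 x 164 x 8 mm, origin centre of underside
- stay_rail (a point): middle of the upright slotted rail on the outside of the chest's right wall (chest x = -25, z = 65 mm). The foot of the stay is clamped within +-9 mm of it, higher or lower. Lower link: foot to knee; upper link: knee to a pivot on the lid in the hinge plane, 105 mm from the hinge axis. Both 86 mm between pivots. Lid shut: knee folded back.
There are look-alikes about, which are no part of the job. What is meant by the bearing is not orange, and is the larger of those in its own colour.

How it is judged (in metres and radians):
On the way, in this order (a step that is already met when the one before it is completed fails the run):
1. the lid stands open on its locked stay, with the hand away from tab and knob (value of joint lid above 1.05 rad and distance between the grasp point and lid_tab above 0.06 m and distance between the grasp point and knee_knob above 0.06 m), for 0.3 s.
2. the bearing lies released on the chest's floor while the lid stands open (value of joint lid above 1.05 rad and z of bearing in the frame of chest below 0.014 m and x of bearing in the frame of chest between -0.1 and 0.1 m and y of bearing in the frame of chest between -0.11 and 0.11 m and contact force between the fingers and bearing below 0.1 N and linear speed of bearing below 0.02 m/s), for 0.2 s.
At the end, for the whole second after the job is handed in: The lid is shut (within 0.03 rad) and the bearing lies still and flat (within 0.1 rad) on the floor inside the chest (value of joint lid below 0.03 rad and z of bearing in the frame of chest between 0.006 and 0.014 m and angle between bearing's own z axis and vertical below 0.1 rad and x of bearing in the frame of chest between -0.1 and 0.1 m and y of bearing in the frame of chest between -0.11 and 0.11 m and linear speed of bearing below 0.02 m/s); the robot touches nothing.
It fails at once if the lid falls (closing faster than 2.5 rad/s) (velocity of joint lid below -2.5 rad/s).
It fails at once if the stay is strained (pulled with over 25 N: bush stretched 2.5 mm; or pressed with over 35 N: 3.5 mm) (value of joint stay_bush above 0.0025 m or value of joint stay_bush below -0.0035 m).
It fails at once if the bearing is dropped (faster than 0.7 m/s out of the fingers) (linear speed of bearing above 0.7 m/s and contact force between the fingers and bearing below 0.1 N).
It fails at once if the tape, filter or spanner is moved by more than 30 mm (distance of any of tape, filter, spanner from where it was at the start of the episode above 0.03 m).
It also fails if it takes over 72 s, if anything falls off the work surface, if the arm or the gripper's body presses on something with over 40 N, if the wrist force passes 120 N, or if a joint passes its speed limit or range.

### The arm

A 6-joint arm with a two-finger parallel gripper is mounted at the origin on the work surface; the furniture and walls round the work are solid. World frame = base frame: x ahead of the robot, y to its left, z up, the work surface at z = 0. Lengths are in mm, angles in rad, forces in N, time in s.
With the tool pointing down it reaches from about 350 to 975 mm from the base axis. Payload 7.1 kg.
Tool frame: the origin (TCP) lies at the very end of the fingers, on their centre line; the grasp point (between the pads) lies 19 mm behind it; z points along the fingers, y is the line along which they close (so a half turn about z gives the same grasp; the last joint's range is limited). The gripper opens to 88 mm and grips with 3 to 60 N. Pads are 20 mm wide; open, the fingers measure 115 mm over their backs; the gripper's body (75 mm by 178 mm) begins 61 mm behind the grasp point.
Start: joints at [-1.161, 0.423, 1.63, -0, 1.089, -0.019], TCP at [259.877, -568.391, 187.375] pointing down, gripper open.
Joint ranges: [-3, 3], [-0.9, 2.11], [0.09, 2.58], [-1.31, 4.45], [0.11, 2.69], [-2.54, 2.54]. Speed limits (rad/s): [2.39, 2.39, 3.01, 3.14, 3.14, 3.14].

### API

Orientations are given as a rotation vector (axis times angle).
In Python, from workcell import * gives the robot as it stands.
- The arm moves only by the tool step_arm, never from a script. Its argument "deltas" is a list of rows, each a list of 3 entries, a list of its own where there are three numbers: the shift along the tool's x, y, z in units of 300 mm (1.0 is 300 mm), then the turn, a rotation vector about the tool's x, y, z in units of 1.5 rad (1.0 is 1.5 rad), then the gripper command: -1 is shut, 1 is fully open, values between are in proportion. In form: [[[dx, dy, dz], [rx, ry, rz], gripper], ...]. A call has 1 to 20 rows; each row is the pose to reach, as a shift and turn from the pose commanded when the call began, along the tool's axes at that moment; what a row does not reach only later rows make up. A row lasts 1/12 s, in which the tool goes at most 41.7 mm and 7.16 degrees, less where a joint would pass 70% of its speed; a pose out of reach is approached as far as the arm can. A call with a number of a shift or a turn outside -1 to 1 is refused whole. A call with a gripper value outside its range is refused whole. The fingers move at their own pace and stop on an object; the grip force is fixed at half the most. Time passes only in rows, so rows that repeat a pose let the fingers close. It gives the time, the measured TCP pose, the force, the opening and the grip force at its end, in the units of the state.
- get_obs(): the state, without advancing time (a new reading comes with each control period).
- get_image(name): name is "scene" or "side" or "wrist"; returns a dict with "pixels" (384x512x3 uint8, red, green, blue), "fx", "fy", "cx", "cy" (pixels), "T" (4x4, takes a point from camera to world coordinates). Camera axes: x right, y down, z forward; pixel columns grow to the right and rows downward; lengths in mm; the calibration is good to about 2 mm. A picture is of the moment at which its call begins. There is no depth.
- close_job(): hands the job in; it is judged then, once.
The state is a dict: "t": time; "qpos": joint angles; "qvel": joint speeds; "joint_torque": joint torques, N m; "ee_pos": TCP position; "orientation": TCP orientation; "ft_force": force on the tool from outside, world axes, zero at the start; "moment": the same for the moment, N m; "width": finger opening in mm; "grasp_force": force on a finger pad.
Only numpy, scipy, OpenCV 4.12 (cv2) and the standard library are available. Lean on these libraries where they do the work, as an engineer would, in place of code of your own. Each camera call takes 0.05 s, during which the arm holds its last target. There are 200 camera calls.

## Working session

There is one attempt and no reset: what is moved stays moved. The work goes in short steps, Python scripts to look and compute and a tool call to move; the robot and the scene stay as the last step left them, time stands still between calls to the robot, and variables do not carry over. Pictures are saved under pics/ and viewed, at most 10 in all, crops included, and the job is handed in when it is done.

Besides the shell and the picture viewer there is one more tool, called after ">>>" by a JSON object that holds its "op" and its "data". step_arm: Moves the arm, as the interface text tells. Its arguments: {"type":"object","properties":{"deltas":{"type":"array","items":{"type":"array"}}},"required":["deltas"]}

```bash
mkdir -p pics; cat > h.py <<'E'
from workcell import *
import numpy as np, cv2
from scipy.spatial.transform import Rotation as R
def save(im,name): cv2.imwrite('pics/'+name,cv2.cvtColor(im,cv2.COLOR_RGB2BGR))
def ray(c,u,v):
    T=np.array(c['T']); d=T[:3,:3]@np.array([(u-c['cx'])/c['fx'],(v-c['cy'])/c['fy'],1]); return T[:3,3],d/np.linalg.norm(d)
def onz(c,u,v,z):
    o,d=ray(c,u,v); return o+d*(z-o[2])/d[2]
def proj(c,p):
    T=np.array(c['T']); q=T[:3,:3].T@(np.array(p)-T[:3,3]); return np.array([c['fx']*q[0]/q[2]+c['cx'],c['fy']*q[1]/q[2]+c['cy']])
E
python3 - <<'E'
from h import *
import pickle
o=get_obs();print(o)
for n in('scene','side'):
    c=get_image(n);pickle.dump(c,open(n+'.pkl','wb'));save(cv2.resize(c['pixels'],(800,600)),n+'0.png')
    print(n,np.round(c['T'],3).tolist(),c['fx'],c['cx'],c['cy'])
E
```

```text
{'t': 0.0, 'qpos': array([-1.16101606e+00,  4.23845423e-01,  1.63064695e+00, -9.08188168e-06,
        1.08858993e+00, -1.89934347e-02]), 'qvel': array([ 9.39880122e-05, -6.80378090e-04, -7.57251755e-04, -3.71188927e-04,
       -6.14666080e-04, -2.57966162e-04]), 'joint_torque': array([-1.49622396e-03, -5.44634485e+01, -2.73665106e+01,  6.44056569e-02,
        2.28396471e-02, -1.34722177e-04]), 'ee_pos': array([ 259.63946094, -567.87610281,  186.61578343]), 'orientation': array([-3.06824449e+00, -6.68064579e-01,  4.66480075e-04]), 'ft_force': array([ 0.52733783, -0.28934253, -0.51992421]), 'moment': array([-0.05157077, -0.00367076,  0.01719584]), 'grasp_force': 0.0, 'width': 87.96758016869505}
scene [[0.644, -0.468, 0.606, -49.13], [-0.765, -0.401, 0.504, -472.077], [0.007, -0.788, -0.616, 648.321], [0.0, 0.0, 0.0, 1.0]] 370.62557086697075 257.1221718734276 197.08937689099048
side [[0.737, -0.439, 0.514, -253.357], [-0.676, -0.498, 0.543, -814.491], [0.018, -0.747, -0.664, 1067.722], [0.0, 0.0, 0.0, 1.0]] 489.90362090693674 247.3183843779046 198.8743482984281
```

View pics/scene0.png

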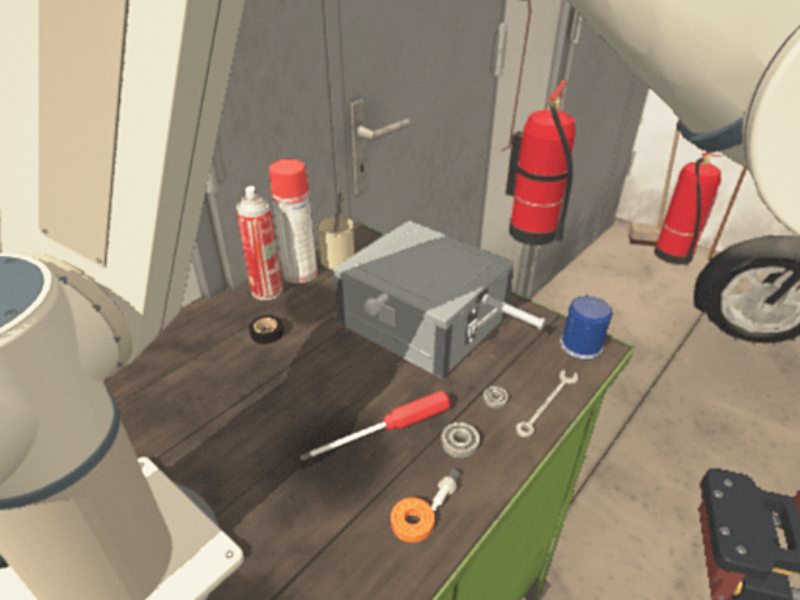

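View pics/side0.png

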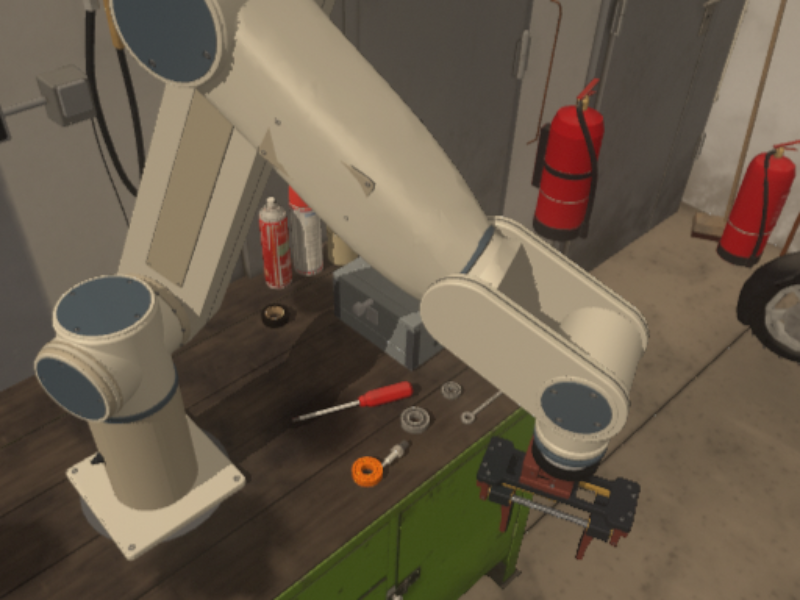

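Three rings are in view (scene, 800x600 px). The orange ring at (412,520) is ruled out by colour. Of the two steel ones, (460,440) is larger than (495,397), so it fits as the bearing. I'll confirm it in an enlarged crop that also shows the chest.

```bash
python3 - <<'E'
from h import *
import pickle
c=pickle.load(open('scene.pkl','rb'))
im=c['pixels'][135:300,205:400]
save(cv2.resize(im,None,fx=4,fy=3.6363636 if 0 else 3.6,interpolation=cv2.INTER_CUBIC),'crop1.png')
s=0.64
for n,u,v,z in [('big',460,440,7),('small',495,397,5),('orange',412,520,7),('fl_bot',343,322,0),('fr_bot',443,377,0),('br_bot?',505,318,0),('filter',585,350,0),('span1',570,377,8),('span2',524,430,8),('tape',265,328,10),('shaftR',450,398,10),('shaftL',305,457,10)]:
    print(n,np.round(onz(c,u*s,v*s,z)))
E
```

```text
big [ 406. -202.    7.]
small [ 508. -194.    5.]
orange [ 267. -229.    7.]
fl_bot [490. 111.   0.]
fr_bot [ 495. -105.    0.]
br_bot? [ 686. -100.    0.]
filter [ 700. -248.    0.]
span1 [ 618. -261.    8.]
span2 [ 479. -261.    8.]
tape [384. 191.  10.]
shaftR [ 458. -146.   10.]
shaftL [245. -61.  10.]
```

View pics/crop1.png

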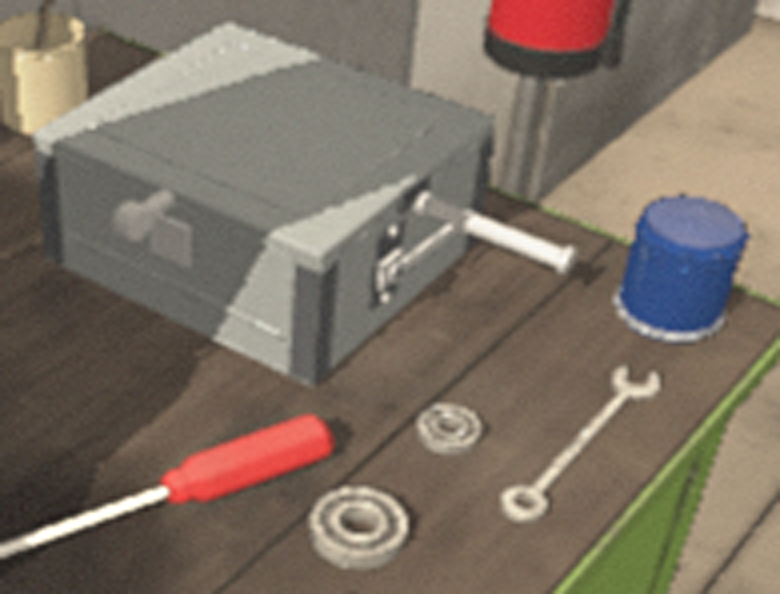

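The crop confirms the large steel ring at crop (360,525). The chest lid corners are at crop (320,268), (38,145), (492,125) and (230,22). The tab is near (140,215) and the knob pin runs from (425,205) to (570,258).

```bash
python3 - <<'E'
from h import *
import pickle
c=pickle.load(open('scene.pkl','rb'))
P=lambda x,y:(205+x/4,135+y/3.6)
for n,x,y,z in [('frb',318,385,0),('flb',62,262,0),('FRt',320,270,110),('FLt',38,150,110),('BRt',494,125,122),('BLt',230,22,122),('FRt',322,255,122),('FLt',38,138,122),('bearT',360,517,14),('bearB',360,535,0),('filter top',694,218,89),('tabnear',130,222,116),('foot',382,285,65)]:
    print(n,z,np.round(onz(c,*P(x,y),z),1))
# bearing via mask ellipse
hs=cv2.cvtColor(c['pixels'],cv2.COLOR_RGB2HSV)
# predicted projections for an aligned-chest hypothesis, in crop px
def show(cx,cy,yaw):
    for n,p in dict(frb=(-100,-110,0),flb=(-100,110,0),FRt=(-100,-110,122),FLt=(-100,110,122),BRt=(100,-110,122),BLt=(100,110,122),tab=(-135,0,116),rail=(-25,-110,65)).items():
        q=R.from_euler('z',yaw).apply(p)+[cx,cy,0]; u,v=proj(c,q); print(n,np.round([(u-205)*4,(v-135)*3.6]))
show(593,3,0)
E
```

```text
frb 0 [ 495.2 -108.6    0. ]
flb 0 [487.  103.4   0. ]
FRt 110 [ 485.1 -110.3  110. ]
FLt 110 [474.3 104.  110. ]
BRt 122 [ 673.9 -107.2  122. ]
BLt 122 [677.3 113.6 122. ]
FRt 122 [ 485.6 -110.6  122. ]
FLt 122 [473.  101.6 122. ]
bearT 14 [ 408.4 -200.9   14. ]
bearB 0 [ 407.2 -202.9    0. ]
filter top 89 [ 701.  -238.8   89. ]
tabnear 116 [445.9  -1.1 116. ]
foot 65 [ 541.5 -117.9   65. ]
frb [314. 386.]
flb [ 58. 253.]
FRt [325. 247.]
FLt [ 48. 120.]
BRt [509. 114.]
BLt [245.  15.]
tab [139. 211.]
rail [392. 259.]
```

```bash
cat >> h.py <<'E'
def down(yaw): # tool pointing down, tool x at world yaw
    c,s=np.cos(yaw),np.sin(yaw); return R.from_matrix([[c,s,0],[s,-c,0],[0,0,-1]])
def plan(pos,yaw,o=None):
    o=o or get_obs(); r=R.from_rotvec(o['orientation'])
    d=r.inv().apply(np.array(pos,float)-o['ee_pos'])/300
    t=(r.inv()*down(yaw)).as_rotvec()/1.5
    print('t',round(o['t'],2),'ee',np.round(o['ee_pos'],1),'F',np.round(o['ft_force'],1),'w',round(o['width'],1),'\n d',np.round(d,4).tolist(),'turn',np.round(t,4).tolist(),'mm',round(300*np.linalg.norm(d)))
E
python3 - <<'E'
from h import *
plan([430,-80,330],0)
E
```

```text
t 0.1 ee [ 259.7 -567.9  186.7] F [-0.4  0.1  0.7] w 87.6 
 d [1.1926, -1.2437, -0.476] turn [-0.0009, 0.0002, 0.2859] mm 536
```

>>> {"op": "step_arm", "data": {"deltas": [[[0.1, -0.1, -0.1], [0, 0, 0.05], 1], [[0.8, -0.8, -0.476], [0, 0, 0.286], 1], [[0.8, -0.8, -0.476], [0, 0, 0.286], 1], [[0.8, -0.8, -0.476], [0, 0, 0.286], 1], [[0.8, -0.8, -0.476], [0, 0, 0.286], 1], [[0.8, -0.8, -0.476], [0, 0, 0.286], 1], [[0.8, -0.8, -0.476], [0, 0, 0.286], 1], [[0.8, -0.8, -0.476], [0, 0, 0.286], 1], [[0.9, -0.93, -0.476], [0, 0, 0.286], 1], [[1, -1, -0.476], [0, 0, 0.286], 1], [[1, -1, -0.476], [0, 0, 0.286], 1], [[1, -1, -0.476], [0, 0, 0.286], 1]]}}

```text
t: 1.1
ee_pos: [409.6, -166.1, 330.8]
orientation: [-3.14, -0.008, -0.003]
ft_force: [0.2, -0.1, -1.0]
width: 87.8
grasp_force: 0.0
```

```bash
python3 - <<'E'
from h import *
import pickle
c=get_image('wrist');pickle.dump(c,open('w1.pkl','wb'));save(cv2.resize(c['pixels'],(800,600)),'w1.png')
plan([430,-80,330],0); print(np.round(c['T'],2).tolist(),c['fx'])
E
```

```text
t 1.15 ee [ 408.8 -168.2  330.5] F [0.4 0.1 0.2] w 87.6 
 d [0.0721, -0.2938, 0.0016] turn [-0.0, -0.0004, 0.0034] mm 91
[[0.01, -0.96, -0.29, 489.96], [-1.0, -0.01, -0.0, -166.9], [-0.0, 0.29, -0.96, 529.37], [0.0, 0.0, 0.0, 1.0]] 292.63292762222727
```

View pics/w1.png

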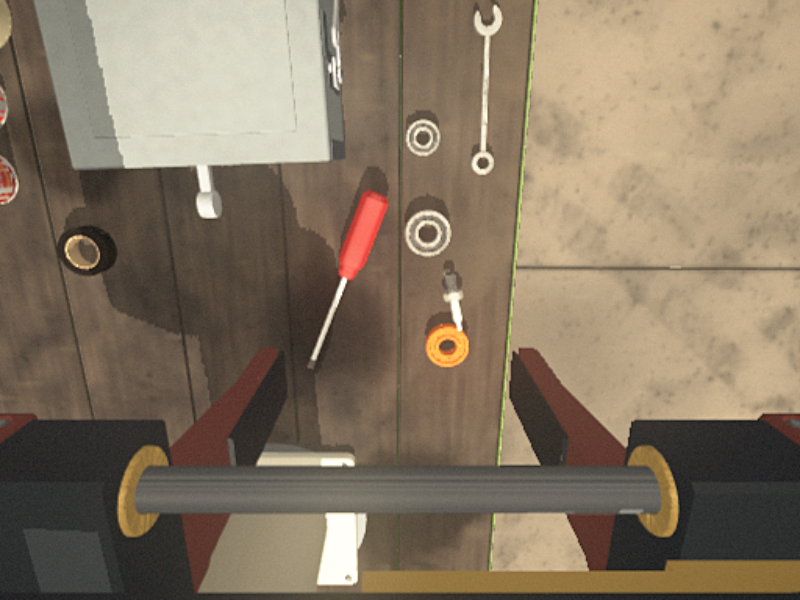

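The wrist view shows the lid front edge from (75,169) to (330,161), the tab end at (208,205) with its neck at (203,168), and the bearing at (428,233). The knob is cut off at the top, near (333,50).

```bash
python3 - <<'E'
from h import *
import pickle
c=pickle.load(open('w1.pkl','rb'));s=.64
for n,u,v,z in [('FL',75,168,110),('FR',330,161,110),('FL',75,168,122),('FR',330,161,122),('right edge top',318,0,122),('left edge',37,0,122),('tab near end',208,217,116),('tabL',197,206,116),('tabR',221,204,116),('neck',204,166,116),('bear',428,233,7),('bearTop',428,231,14),('handle',376,192,12),('handlebase',350,275,12)]:
    print(n,z,np.round(onz(c,u*s,v*s,z),1))
g=cv2.cvtColor(c['pixels'],cv2.COLOR_RGB2GRAY)
k=cv2.HoughCircles(g[120:175,250:300],cv2.HOUGH_GRADIENT,1,20,param1=100,param2=12,minRadius=11,maxRadius=17);
if k is not None:
  for a in k[0][:3]: print(a,onz(c,250+a[0],120+a[1],14))
E
```

```text
FL 110 [478.1 118.4 110. ]
FR 110 [ 485.5 -107.2  110. ]
FL 122 [478.5 110.2 122. ]
FR 122 [ 485.6 -108.9  122. ]
right edge top 122 [ 605.5 -104.   122. ]
left edge 122 [604.2 114.5 122. ]
tab near end 116 [436.6   3.3 116. ]
tabL 116 [446.3  12.  116. ]
tabR 116 [448.2  -9.6 116. ]
neck 116 [480.7   1.7 116. ]
bear 7 [ 406. -202.    7.]
bearTop 14 [ 409.4 -201.4   14. ]
handle 12 [ 451.9 -142.9   12. ]
handlebase 12 [ 357.1 -111.9   12. ]
[24.5 28.5 14.1] [ 408.2230723  -202.47762973   14.        ]
```

```bash
python3 - <<'E'
from h import *
plan([448,0.5,200],0.035);plan([448,0.5,97],0.035)
E
```

```text
t 1.15 ee [ 408.8 -168.2  330.5] F [0.4 0.1 0.2] w 87.6 
 d [0.1332, -0.5618, 0.435] turn [-0.0, -0.0004, -0.0199] mm 217
t 1.15 ee [ 408.8 -168.2  330.5] F [0.4 0.1 0.2] w 87.6 
 d [0.133, -0.5618, 0.7783] turn [-0.0, -0.0004, -0.0199] mm 291
```

>>> {"op": "step_arm", "data": {"deltas": [[[0.133, -0.562, 0.2], [0, 0, -0.02], 0.0], [[0.133, -0.562, 0.2], [0, 0, -0.02], 0.0], [[0.133, -0.562, 0.2], [0, 0, -0.02], 0.0], [[0.133, -0.562, 0.2], [0, 0, -0.02], 0.0], [[0.133, -0.562, 0.435], [0, 0, -0.02], 0.0], [[0.133, -0.562, 0.435], [0, 0, -0.02], 0.0], [[0.133, -0.562, 0.55], [0, 0, -0.02], 0.0], [[0.133, -0.562, 0.65], [0, 0, -0.02], 0.0], [[0.133, -0.562, 0.7], [0, 0, -0.02], 0.0], [[0.133, -0.562, 0.7], [0, 0, -0.02], 0.0]]}}

```text
t: 1.98
ee_pos: [444.8, -3.1, 116.7]
orientation: [-3.141, -0.045, 0.012]
ft_force: [-1.4, -1.0, -1.3]
width: 43.9
grasp_force: 0.0
```

```bash
python3 - <<'E'
from h import *
import pickle
c=get_image('wrist');pickle.dump(c,open('w2.pkl','wb'));save(cv2.resize(c['pixels'],(800,600)),'w2.png')
plan([448,0.5,97],0.035)
E
```

```text
t 2.03 ee [446.3  -3.1 118.6] F [-0.1 -0.1  0.1] w 43.6 
 d [0.0062, -0.0118, 0.0719] turn [-0.0001, 0.0031, -0.0041] mm 22
```

View pics/w2.png

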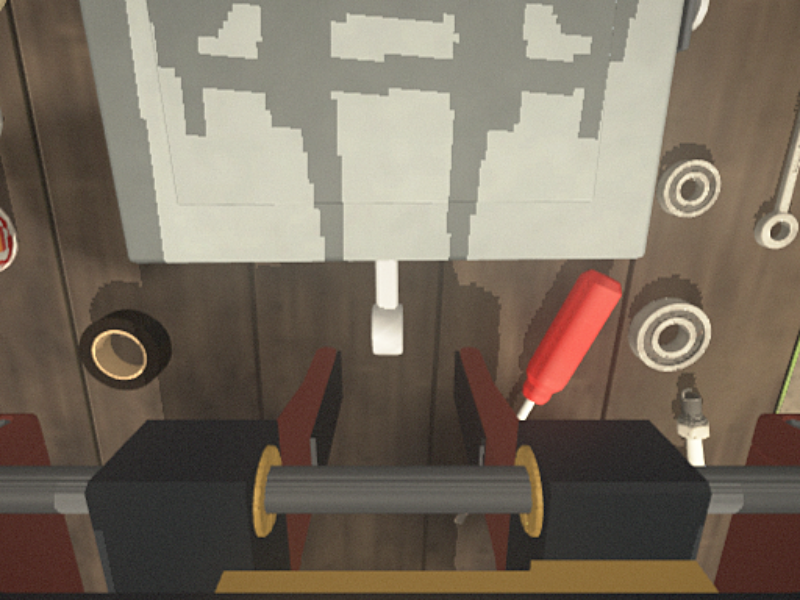

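The tab is at (388,330) between the finger lines, and the lid's front edge runs level at row 262, so the yaw is right. Next I'll compute the tab position from this view.

```bash
python3 - <<'E'
from h import *
import pickle
c=pickle.load(open('w2.pkl','rb'));s=.64
for n,u,v,z in [('tabtopfar? ',388,307,128),('nearend',388,354,116),('mid128',388,326,128),('edgeL',165,262,122),('edgeR',645,259,122),('bear',673,332,14),('edgemid',388,261,122)]:
    print(n,z,np.round(onz(c,u*s,v*s,z),1))
print(proj(c,[446,-3,118.6])/s,proj(c,[448,0.5,116])/s)
E
```

```text
tabtopfar?  128 [4.63e+02 4.00e-01 1.28e+02]
nearend 116 [435.3  -0.  116. ]
mid128 128 [4.542e+02 2.000e-01 1.280e+02]
edgeL 122 [478.5  97.1 122. ]
edgeR 122 [ 486.1 -109.5  122. ]
bear 14 [ 411.3 -200.1   14. ]
edgemid 122 [481.9   1.  122. ]
[394.92897444 335.44419795] [387.57153415 329.11304262]
```

>>> {"op": "step_arm", "data": {"deltas": [[[0.006, -0.012, 0.035], [0, 0.003, -0.004], 0.0], [[0.006, -0.012, 0.072], [0, 0.003, -0.004], 0.0], [[0.006, -0.012, 0.072], [0, 0.003, -0.004], 0.0], [[0.006, -0.012, 0.072], [0, 0.003, -0.004], -0.4], [[0.006, -0.012, 0.072], [0, 0.003, -0.004], -1], [[0.006, -0.012, 0.072], [0, 0.003, -0.004], -1], [[0.006, -0.012, 0.072], [0, 0.003, -0.004], -1], [[0.006, -0.012, 0.072], [0, 0.003, -0.004], -1], [[0.006, -0.012, 0.072], [0, 0.003, -0.004], -1]]}}

```text
t: 2.78
ee_pos: [449.8, 1.4, 98.9]
orientation: [-3.141, -0.056, -0.008]
ft_force: [-0.8, 0.3, -0.0]
width: 7.5
grasp_force: 0.0
```

```bash
cat >> h.py <<'E'
CX,CY,YAW=583.,4.5,0.035
def c2w(p): return R.from_euler('z',YAW).apply(p)+[CX,CY,0]
def w2c(p): return R.from_euler('z',-YAW).apply(np.array(p)-[CX,CY,0])
def tab(th): return np.array([100-235*np.cos(th)+6*np.sin(th),0,110+235*np.sin(th)+6*np.cos(th)])
E
python3 - <<'E'
from h import *
plan([448,0.5,97],0.035)
for th in np.arange(0,1.45,.1): print(round(th,2),np.round(((tab(th)-tab(0))*[1,0,-1]/300),4).tolist())
for th in np.arange(1.05,1.4,.05): print(round(th,2),np.round(((tab(th)-tab(1.05))*[1,0,-1]/300),4).tolist())
E
```

```text
t 2.78 ee [449.8   1.4  98.9] F [-0.8  0.3 -0. ] w 7.5 
 d [-0.0062, 0.0028, 0.0064] turn [0.0, -0.0034, 0.0005] mm 3
0.0 [0.0, 0.0, -0.0]
0.1 [0.0059, 0.0, -0.0781]
0.2 [0.0196, 0.0, -0.1552]
0.3 [0.0409, 0.0, -0.2306]
0.4 [0.0696, 0.0, -0.3035]
0.5 [0.1055, 0.0, -0.3731]
0.6 [0.1481, 0.0, -0.4388]
0.7 [0.1971, 0.0, -0.4999]
0.8 [0.2519, 0.0, -0.5559]
0.9 [0.3121, 0.0, -0.606]
1.0 [0.3769, 0.0, -0.65]
1.1 [0.4458, 0.0, -0.6872]
1.2 [0.5181, 0.0, -0.7173]
1.3 [0.5931, 0.0, -0.7401]
1.4 [0.6699, 0.0, -0.7553]
1.05 [0.0, 0.0, -0.0]
1.1 [0.0349, 0.0, -0.0178]
1.15 [0.0707, 0.0, -0.0337]
1.2 [0.1072, 0.0, -0.0479]
1.25 [0.1444, 0.0, -0.0602]
1.3 [0.1821, 0.0, -0.0707]
1.35 [0.2204, 0.0, -0.0793]
```

>>> {"op": "step_arm", "data": {"deltas": [[[0, 0, 0], [0, 0, 0], -1], [[0, 0, 0], [0, 0, 0], -1]]}}

```text
t: 2.95
ee_pos: [449.6, 1.4, 98.6]
orientation: [-3.141, -0.056, -0.007]
ft_force: [1.0, 0.8, 0.4]
width: 0.4
grasp_force: 0.0
```

```bash
python3 - <<'E'
from h import *
import pickle
c=get_image('wrist');pickle.dump(c,open('w3.pkl','wb'));save(cv2.resize(c['pixels'][100:384,120:400],(800,600)),'w3.png')
plan([448,0.5,97],0.035);print(get_obs()['grasp_force'])
E
```

```text
t 3.0 ee [449.6   1.5  98.6] F [ 0.5  0.3 -0.8] w 0.5 
 d [-0.0054, 0.0031, 0.0053] turn [-0.0, -0.003, 0.0006] mm 2
0.0
```

View pics/w3.png

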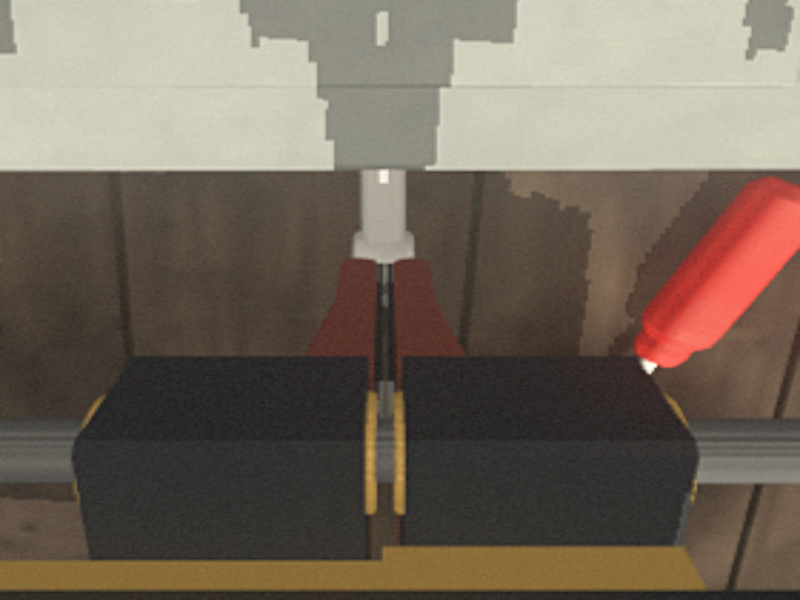

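The fingers closed fully (0.4 mm) and the tab end shows just beyond them at crop (385,245), so the grasp missed. I'll cross-check with the scene camera.

```bash
python3 - <<'E'
from h import *
import pickle
c=get_image('scene');pickle.dump(c,open('s3.pkl','wb'))
for p in ([449.6,1.5,98.6],[449.6,1.5,117.6],[448,0.5,116]): print('scene',proj(c,p), (proj(c,p)-[190,90])*6)
save(cv2.resize(c['pixels'][110:210,190:323],None,fx=6,fy=6,interpolation=cv2.INTER_CUBIC),'s3.png')
w=pickle.load(open('w3.pkl','rb'))
for p in ([449.6,1.5,98.6],[459.6,1.5,98.6],[459.6,1.5,120],[448,0.5,116]): print('wrist crop',(proj(w,p)-[120,100])*[800/280,600/284])
E
```

```text
scene [237.93447578 201.26817913] [287.60685467 667.6090748 ]
scene [237.73526042 194.93030851] [286.41156255 629.58185106]
scene [237.60632654 195.95912618] [285.63795922 635.75475709]
wrist crop [379.38790927 243.3405028 ]
wrist crop [380.80842605 216.00059503]
wrist crop [380.51013001 239.0857554 ]
wrist crop [383.02821206 268.50787479]
```

View pics/s3.png

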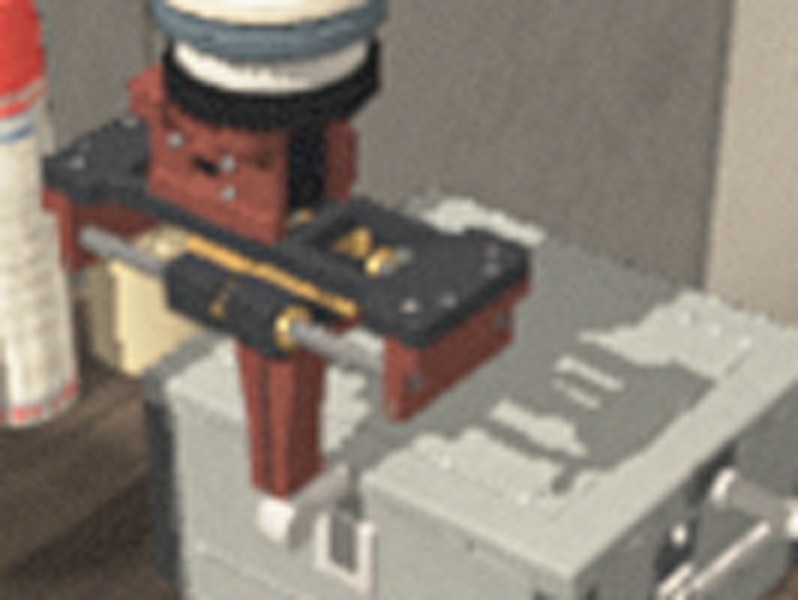

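The scene crop shows the closed finger ends at (275,492), just above the tab at (290,518). So the real finger ends are higher than the reported TCP. I'll triangulate the fingertip from both views.

```bash
python3 - <<'E'
from h import *
import pickle
s=pickle.load(open('s3.pkl','rb'));w=pickle.load(open('w3.pkl','rb'))
def tri(a,b):
    A=[];B=[]
    M=np.zeros((3,3));v=np.zeros(3)
    for o,d in(a,b):
        P=np.eye(3)-np.outer(d,d);M+=P;v+=P@o
    x=np.linalg.solve(M,v);return np.round(x,1),[round(np.linalg.norm((np.eye(3)-np.outer(d,d))@(x-o)),1) for o,d in(a,b)]
S=lambda x,y:ray(s,190+x/6,110+y/6)
W=lambda x,y:ray(w,120+x*.35,100+y*284/600)
print('tip front (wall-side) edge',tri(S(298,480),W(385,262)), 'tip centre',tri(S(275,490),W(385,262)))
print('tab top',tri(S(300,505),W(384,250)))
E
```

```text
tip front (wall-side) edge (array([455.8,   0.5, 128.9]), [np.float64(0.2), np.float64(0.2)]) tip centre (array([451.2,   3.5, 124. ]), [np.float64(4.0), np.float64(4.0)])
tab top (array([4.553e+02, 1.000e-01, 1.174e+02]), [np.float64(0.5), np.float64(0.5)])
```

The finger ends are really at about z 127 while the TCP reads 98.6, so they sit roughly 28 mm above the reported TCP. I'll open, go 27 mm lower while watching the force, and close again.

>>> {"op": "step_arm", "data": {"deltas": [[[-0.003, 0.003, 0], [0, 0, 0], 0.0], [[-0.003, 0.003, 0], [0, 0, 0], 0.0], [[-0.003, 0.003, 0], [0, 0, 0], 0.0], [[-0.003, 0.003, 0], [0, 0, 0], 0.0], [[-0.003, 0.003, 0], [0, 0, 0], 0.0], [[-0.003, 0.003, 0.03], [0, 0, 0], 0.0], [[-0.003, 0.003, 0.06], [0, 0, 0], 0.0], [[-0.003, 0.003, 0.09], [0, 0, 0], 0.0], [[-0.003, 0.003, 0.09], [0, 0, 0], 0]]}}

```text
t: 3.8
ee_pos: [447.3, 0.5, 69.5]
orientation: [-3.141, -0.056, -0.001]
ft_force: [-0.6, 0.6, -0.8]
width: 43.7
grasp_force: 0.0
```

>>> {"op": "step_arm", "data": {"deltas": [[[0, 0, 0], [0, 0, 0], -1], [[0, 0, 0], [0, 0, 0], -1], [[0, 0, 0], [0, 0, 0], -1], [[0, 0, 0], [0, 0, 0], -1], [[0, 0, 0], [0, 0, 0], -1], [[0, 0, 0], [0, 0, 0], -1]]}}

```text
t: 4.3
ee_pos: [449.1, 1.7, 71.8]
orientation: [-3.139, -0.055, -0.008]
ft_force: [-0.3, 9.9, -1.3]
width: 13.9
grasp_force: 30.0
```

Gripped at 13.9 mm. I'll re-centre y and start raising along the arc.

>>> {"op": "step_arm", "data": {"deltas": [[[0, -0.004, 0], [0, 0, 0], -1], [[0.0015, -0.004, -0.02], [0, 0, 0], -1], [[0.003, -0.004, -0.04], [0, 0, 0], -1], [[0.006, -0.004, -0.078], [0, 0, 0], -1], [[0.0115, -0.004, -0.117], [0, 0, 0], -1], [[0.0196, -0.004, -0.155], [0, 0, 0], -1], [[0.0295, -0.004, -0.193], [0, 0, 0], -1], [[0.041, -0.004, -0.2306], [0, 0, 0], -1], [[0.0545, -0.004, -0.267], [0, 0, 0], -1], [[0.0696, -0.004, -0.3035], [0, 0, 0], -1], [[0.0696, -0.004, -0.3035], [0, 0, 0], -1]]}}

```text
t: 5.22
ee_pos: [470.5, 2.6, 164.9]
orientation: [-3.141, -0.056, -0.011]
ft_force: [1.1, 0.7, -3.0]
width: 13.9
grasp_force: 30.0
```

>>> {"op": "step_arm", "data": {"deltas": [[[0.0175, 0, -0.0355], [0, 0, 0], -1], [[0.036, 0, -0.0696], [0, 0, 0], -1], [[0.057, 0, -0.103], [0, 0, 0], -1], [[0.0785, 0, -0.1353], [0, 0, 0], -1], [[0.1025, 0, -0.1665], [0, 0, 0], -1], [[0.1275, 0, -0.1964], [0, 0, 0], -1], [[0.1545, 0, -0.225], [0, 0, 0], -1], [[0.1823, 0, -0.2524], [0, 0, 0], -1], [[0.2118, 0, -0.278], [0, 0, 0], -1], [[0.2425, 0, -0.3025], [0, 0, 0], -1], [[0.2745, 0, -0.325], [0, 0, 0], -1], [[0.3073, 0, -0.3465], [0, 0, 0], -1], [[0.3413, 0, -0.366], [0, 0, 0], -1], [[0.3413, 0, -0.366], [0, 0, 0], -1]]}}

```text
t: 6.38
ee_pos: [572.5, 6.5, 273.7]
orientation: [-3.14, -0.056, -0.008]
ft_force: [-0.4, 3.5, -1.9]
width: 13.8
grasp_force: 30.0
```

```bash
python3 - <<'E'
from h import *
o=get_obs();e=o['ee_pos'];print(o['ft_force'],o['moment'])
# tab centre: reported TCP + ~44 up
p=w2c([e[0],e[1],e[2]+44]);print(p,'angle',np.arctan2(p[2]-110,100-p[0])-6/235, 'rad',np.hypot(p[2]-110,100-p[0]))
E
```

```text
[-0.44944116  3.45452017 -1.88191245] [0.52901004 0.34153255 0.08131944]
[-10.46390676   2.39244341 317.68851144] angle 1.056444731052947 rad 235.23773609183274
```

>>> {"op": "step_arm", "data": {"deltas": [[[0.014, -0.001, -0.007], [0, 0, 0], -1], [[0.028, -0.001, -0.0143], [0, 0, 0], -1], [[0.042, -0.001, -0.021], [0, 0, 0], -1], [[0.0564, -0.001, -0.0275], [0, 0, 0], -1], [[0.0564, -0.001, -0.0275], [0, 0, 0], -1]]}}

```text
t: 6.8
ee_pos: [588.7, 7.2, 281.6]
orientation: [-3.141, -0.056, -0.008]
ft_force: [-0.8, 2.6, -2.1]
width: 13.8
grasp_force: 30.0
```

>>> {"op": "step_arm", "data": {"deltas": [[[0.0073, -0.002, -0.003], [0, 0, 0], -1], [[0.0145, -0.002, -0.006], [0, 0, 0], -1], [[0.0145, -0.002, -0.006], [0, 0, 0], -1]]}}

```text
t: 7.05
ee_pos: [592.7, 7.3, 283.3]
orientation: [3.14, 0.056, 0.008]
ft_force: [-0.9, -1.2, -2.2]
width: 13.8
grasp_force: 30.0
```

>>> {"op": "step_arm", "data": {"deltas": [[[0.0073, -0.001, -0.0027], [0, 0, 0], -1], [[0.0109, -0.001, -0.004], [0, 0, 0], -1], [[0.0109, -0.001, -0.004], [0, 0, 0], -1]]}}

```text
t: 7.3
ee_pos: [595.8, 7.4, 284.6]
orientation: [3.14, 0.056, 0.008]
ft_force: [-0.8, -4.4, -0.9]
width: 13.7
grasp_force: 30.0
```

>>> {"op": "step_arm", "data": {"deltas": [[[0.0055, 0.001, -0.002], [0, 0, 0], -1], [[0.011, 0.001, -0.004], [0, 0, 0], -1], [[0.011, 0.001, -0.004], [0, 0, 0], -1]]}}

```text
t: 7.55
ee_pos: [599.3, 7.6, 285.9]
orientation: [3.141, 0.056, 0.008]
ft_force: [-2.6, -5.7, 1.4]
width: 13.7
grasp_force: 30.0
```

>>> {"op": "step_arm", "data": {"deltas": [[[0.0055, 0.002, -0.0012], [0, 0, 0], -1], [[0.011, 0.002, -0.0025], [0, 0, 0], -1], [[0.011, 0.002, -0.0025], [0, 0, 0], -1]]}}

```text
t: 7.8
ee_pos: [602.7, 7.7, 287.1]
orientation: [-3.141, -0.056, -0.009]
ft_force: [-3.7, -1.9, 5.2]
width: 14.2
grasp_force: 30.0
```

>>> {"op": "step_arm", "data": {"deltas": [[[0.0055, 0.001, -0.006], [0, 0, 0], -1], [[0.0095, 0.001, -0.0085], [0, 0, 0], -1], [[0.0095, 0.001, -0.0085], [0, 0, 0], -1]]}}

```text
t: 8.05
ee_pos: [605.1, 7.8, 288.1]
orientation: [-3.14, -0.056, -0.006]
ft_force: [0.7, 0.4, -5.6]
width: 14.0
grasp_force: 30.0
```

```bash
cat >> h.py <<'E'
def tabinfo():
    o=get_obs();e=o['ee_pos'];f=R.from_euler('z',-YAW).apply(o['ft_force'])
    p=w2c([e[0],e[1],e[2]+44]);th=np.arctan2(p[2]-110,100-p[0])-6/235
    print('t',round(o['t'],2),'th',round(th,4),'rad',round(np.hypot(p[2]-110,100-p[0]),1),'Ftan',round(-(f[0]*np.sin(th)+f[2]*np.cos(th)),2),'Frad',round(-f[0]*np.cos(th)+f[2]*np.sin(th),2),'Fy',round(f[1],1),'M',np.round(o['moment'],2))
E
python3 -c "
from h import *
tabinfo()"
```

```text
t 8.05 th 1.2086 rad 235.3 Ftan 1.29 Frad -5.46 Fy 0.3 M [0.07 0.19 0.09]
```

>>> {"op": "step_arm", "data": {"deltas": [[[0.006, 0, 0.0005], [0, 0, 0], -1], [[0.0115, 0, -0.0015], [0, 0, 0], -1], [[0.0115, 0, -0.0015], [0, 0, 0], -1]]}}

```text
t: 8.3
ee_pos: [608.9, 8.0, 289.4]
orientation: [-3.14, -0.056, -0.008]
ft_force: [-0.7, 1.8, -2.8]
width: 13.7
grasp_force: 30.0
```

```bash
python3 -c "
from h import *
tabinfo()"
```

```text
t 8.3 th 1.2254 rad 235.3 Ftan 1.51 Frad -2.42 Fy 1.8 M [0.35 0.39 0.02]
```

Still free, with tangential force around 1.5 N. Continuing in steps of about 0.015 rad.

>>> {"op": "step_arm", "data": {"deltas": [[[0.0055, -0.0005, -0.001], [0, 0, 0], -1], [[0.0113, -0.0005, -0.0028], [0, 0, 0], -1], [[0.0113, -0.0005, -0.0028], [0, 0, 0], -1]]}}

```text
t: 8.55
ee_pos: [612.3, 8.0, 290.5]
orientation: [-3.14, -0.056, -0.008]
ft_force: [-1.8, 2.3, -1.2]
width: 13.7
grasp_force: 30.0
```

```bash
python3 -c "
from h import *
tabinfo()"
```

```text
t 8.55 th 1.2404 rad 235.3 Ftan 2.02 Frad -0.56 Fy 2.4 M [0.51 0.63 0.05]
```

>>> {"op": "step_arm", "data": {"deltas": [[[0.0055, -0.001, -0.0016], [0, 0, 0], -1], [[0.0112, -0.001, -0.0034], [0, 0, 0], -1], [[0.0112, -0.001, -0.0034], [0, 0, 0], -1]]}}

```text
t: 8.8
ee_pos: [614.9, 8.1, 291.3]
orientation: [-3.141, -0.056, -0.006]
ft_force: [-4.5, 2.5, 0.4]
width: 13.7
grasp_force: 30.0
```

```bash
python3 -c "
from h import *
tabinfo()"
```

```text
t 8.8 th 1.2523 rad 235.4 Ftan 4.08 Frad 1.8 Fy 2.7 M [0.4  1.12 0.06]
```

>>> {"op": "step_arm", "data": {"deltas": [[[0.003, -0.001, -0.0012], [0, 0, 0], -1], [[0.006, -0.001, -0.0025], [0, 0, 0], -1], [[0.006, -0.001, -0.0025], [0, 0, 0], -1]]}}

```text
t: 9.05
ee_pos: [616.4, 8.2, 291.8]
orientation: [3.141, 0.056, 0.005]
ft_force: [-5.1, 0.8, -0.2]
width: 13.7
grasp_force: 30.0
```

```bash
python3 -c "
from h import *
tabinfo()"
```

```text
t 9.05 th 1.2587 rad 235.4 Ftan 4.83 Frad 1.37 Fy 1.0 M [0.12 1.29 0.05]
```

>>> {"op": "step_arm", "data": {"deltas": [[[0.003, -0.0005, -0.001], [0, 0, 0], -1], [[0.0045, -0.0005, -0.0018], [0, 0, 0], -1], [[0.0045, -0.0005, -0.0018], [0, 0, 0], -1], [[0.0045, -0.0005, -0.0018], [0, 0, 0], -1]]}}

```text
t: 9.38
ee_pos: [617.3, 8.2, 292.0]
orientation: [3.14, 0.056, 0.003]
ft_force: [-6.9, -0.6, -0.8]
width: 13.8
grasp_force: 30.0
```

```bash
python3 -c "
from h import *
tabinfo()"
```

```text
t 9.38 th 1.2626 rad 235.4 Ftan 6.86 Frad 1.34 Fy -0.4 M [0.02 1.4  0.04]
```

Taut at lid angle about 1.25–1.26. Easing back slowly.

>>> {"op": "step_arm", "data": {"deltas": [[[-0.0055, 0, 0.002], [0, 0, 0], -1], [[-0.011, 0, 0.004], [0, 0, 0], -1], [[-0.0165, 0, 0.006], [0, 0, 0], -1], [[-0.0205, 0, 0.0075], [0, 0, 0], -1], [[-0.0205, 0, 0.0075], [0, 0, 0], -1]]}}

```text
t: 9.8
ee_pos: [612.9, 8.1, 290.6]
orientation: [3.14, 0.056, 0.011]
ft_force: [-0.3, -1.1, -1.1]
width: 14.0
grasp_force: 30.0
```

```bash
python3 -c "
from h import *
tabinfo()"
```

```text
t 9.8 th 1.2433 rad 235.3 Ftan 0.62 Frad -0.91 Fy -1.1 M [-0.21 -0.12  0.02]
```

>>> {"op": "step_arm", "data": {"deltas": [[[-0.004, 0, 0.0015], [0, 0, 0], -1], [[-0.008, 0, 0.003], [0, 0, 0], -1], [[-0.008, 0, 0.003], [0, 0, 0], -1]]}}

```text
t: 10.05
ee_pos: [610.5, 8.0, 289.8]
orientation: [3.14, 0.056, 0.01]
ft_force: [2.2, -3.7, 0.5]
width: 13.9
grasp_force: 30.0
```

```bash
python3 -c "
from h import *
tabinfo()"
```

```text
t 10.05 th 1.2322 rad 235.2 Ftan -2.08 Frad -0.21 Fy -3.8 M [-0.44 -0.48  0.  ]
```

The force reversed: the lid is carried by the locked stay at about 1.235 rad. I'll relax 1 mm, release and rise clear.

>>> {"op": "step_arm", "data": {"deltas": [[[0.004, 0, -0.0015], [0, 0, 0], -1], [[0.004, 0, -0.0015], [0, 0, 0], -0.3], [[0.004, 0, -0.0015], [0, 0, 0], 0.0], [[0.004, 0, -0.0015], [0, 0, 0], 0.0], [[0.004, 0, -0.0015], [0, 0, 0], 0.0], [[0.004, 0, -0.1], [0, 0, 0], 0.0], [[0.004, 0, -0.22], [0, 0, 0], 0.2], [[0.0, 0, -0.27], [0, 0, 0], 0.2], [[-0.1, 0.05, -0.27], [0, 0, 0], 0.2], [[-0.22, 0.1, -0.27], [0, 0, 0], 0.2], [[-0.3, 0.2, -0.27], [0, 0, 0], 0.2], [[-0.4, 0.3, -0.27], [0, 0, 0], 0.2], [[-0.5, 0.4, -0.27], [0, 0, 0], 0.3], [[-0.6, 0.5, -0.27], [0, 0, 0], 0.3], [[-0.65, 0.6, -0.27], [0, 0, 0], 0.3], [[-0.69, 0.67, -0.27], [0, 0, 0], 0.3], [[-0.69, 0.67, -0.27], [0, 0, 0], 0.3], [[-0.69, 0.67, -0.27], [0, 0, 0], 0.3]]}}

```text
t: 11.55
ee_pos: [409.3, -200.5, 369.6]
orientation: [-3.141, -0.052, -0.008]
ft_force: [0.5, 0.3, 0.3]
width: 57.6
grasp_force: 0.0
```

```bash
python3 - <<'E'
from h import *
import pickle
c=get_image('scene');pickle.dump(c,open('s4.pkl','wb'));w=get_image('wrist');pickle.dump(w,open('w4.pkl','wb'))
a=c['pixels'][80:260,180:400];b=w['pixels']
A=cv2.resize(a,(480,393),interpolation=cv2.INTER_CUBIC);B=cv2.resize(b,(320,240))
im=np.zeros((393,800,3),np.uint8);im[:,:480]=A;im[:240,480:]=B;save(im,'s4.png')
plan([409,-201.5,60],0.035);plan([409,-201.5,-23],0.035)
for p in ([409,-201.5,7],): print(proj(w,p))
E
```

```text
t 11.65 ee [ 410.  -199.4  369.4] F [0.5 0.1 0.8] w 57.1 
 d [-0.0085, 0.0073, 1.0314] turn [-0.0003, -0.0032, 0.0005] mm 309
t 11.65 ee [ 410.  -199.4  369.4] F [0.5 0.1 0.8] w 57.1 
 d [-0.0098, 0.0074, 1.308] turn [-0.0003, -0.0032, 0.0005] mm 392
[254.65367535 144.84572862]
```

View pics/s4.png

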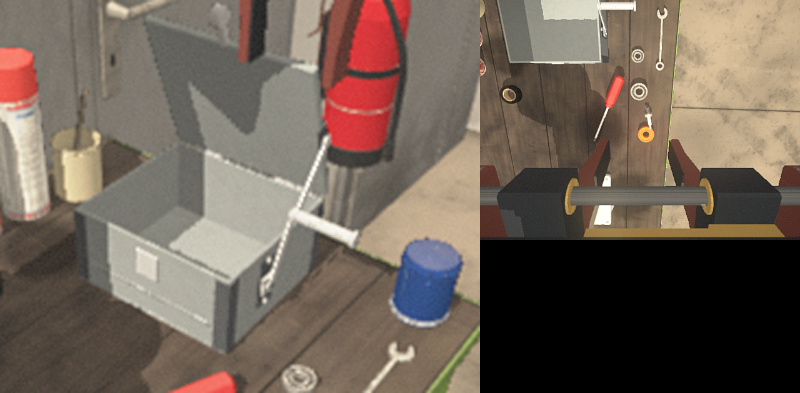

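The lid stands open with the stay locked: links straight, knob in the scene part at (325,228). The bearing is undisturbed, at wrist-inset (638,92). I'll descend partway and refine its position.

>>> {"op": "step_arm", "data": {"deltas": [[[-0.009, 0.007, 0.1], [0, -0.003, 0], 0.5], [[-0.009, 0.007, 0.8], [0, -0.003, 0], 0.5], [[-0.009, 0.007, 0.8], [0, -0.003, 0], 0.5], [[-0.009, 0.007, 0.8], [0, -0.003, 0], 0.5], [[-0.009, 0.007, 0.8], [0, -0.003, 0], 0.5], [[-0.009, 0.007, 0.8], [0, -0.003, 0], 0.5], [[-0.009, 0.007, 0.8], [0, -0.003, 0], 0.5], [[-0.009, 0.007, 0.8], [0, -0.003, 0], 0.5], [[-0.009, 0.007, 0.8], [0, -0.003, 0], 0.5]]}}

```text
t: 12.4
ee_pos: [409.7, -202.0, 130.9]
orientation: [3.14, 0.058, 0.002]
ft_force: [0.6, -0.6, 0.7]
width: 65.8
grasp_force: 0.0
```

```bash
python3 - <<'E'
from h import *
import pickle
w=get_image('wrist');pickle.dump(w,open('w5.pkl','wb'))
for n in ('w4','w5'):
    w=pickle.load(open(n+'.pkl','rb'));u,v=proj(w,[409,-201.5,14]);x0,y0=int(u)-40,max(int(v)-40,0)
    g=cv2.cvtColor(w['pixels'],cv2.COLOR_RGB2GRAY)[y0:y0+80,x0:x0+80]
    r=26*292/np.linalg.norm(np.array(w['T'])[:3,3]-[409,-201.5,14])
    k=cv2.HoughCircles(g,cv2.HOUGH_GRADIENT,1,20,param1=100,param2=12,minRadius=int(r*.8),maxRadius=int(r*1.2)+1)
    for a in k[0][:3]: print(n,a,r,np.round(onz(w,x0+a[0],y0+a[1],14),1))
plan([409,-201.5,-23],0.035)
E
```

```text
w4 [39.5 41.5 14.1] 13.555579098975207 [ 406.8 -199.4   14. ]
w5 [39.5 40.5 23. ] 23.312704247037964 [ 408.5 -200.1   14. ]
t 12.45 ee [ 410.3 -202.5  131.7] F [-0.4 -0.5  0.1] w 66.0 
 d [-0.0058, -0.0045, 0.5156] turn [0.0012, -0.0022, 0.0012] mm 155
```

>>> {"op": "step_arm", "data": {"deltas": [[[-0.006, -0.007, 0.1], [0, -0.002, 0.001], 0.5], [[-0.006, -0.007, 0.23], [0, -0.002, 0.001], 0.5], [[-0.006, -0.007, 0.35], [0, -0.002, 0.001], 0.5], [[-0.006, -0.007, 0.44], [0, -0.002, 0.001], 0.5], [[-0.006, -0.007, 0.48], [0, -0.002, 0.001], 0.5], [[-0.006, -0.007, 0.5], [0, -0.002, 0.001], 0.5], [[-0.006, -0.007, 0.51], [0, -0.002, 0.001], 0.5], [[-0.006, -0.007, 0.51], [0, -0.002, 0.001], 0.5]]}}

```text
t: 13.12
ee_pos: [407.9, -200.8, -22.3]
orientation: [3.14, 0.054, -0.001]
ft_force: [-0.8, 0.5, 1.0]
width: 66.4
grasp_force: 0.0
```

>>> {"op": "step_arm", "data": {"deltas": [[[0, 0, 0.006], [0, 0, 0], 0.5], [[0, 0, 0.006], [0, 0, 0], 0.2], [[0, 0, 0.006], [0, 0, 0], -1], [[0, 0, 0.006], [0, 0, 0], -1], [[0, 0, 0.006], [0, 0, 0], -1], [[0, 0, 0.006], [0, 0, 0], -1]]}}

```text
t: 13.62
ee_pos: [406.8, -200.4, -24.7]
orientation: [3.14, 0.054, -0.003]
ft_force: [-0.8, 1.2, 7.7]
width: 49.9
grasp_force: 30.0
```

>>> {"op": "step_arm", "data": {"deltas": [[[0, 0, -0.01], [0, 0, 0], -1], [[0, 0, -0.03], [0, 0, 0], -1], [[0, 0, -0.05], [0, 0, 0], -1], [[0, 0, -0.05], [0, 0, 0], -1]]}}

```text
t: 13.95
ee_pos: [406.9, -200.3, -9.3]
orientation: [3.14, 0.054, -0.003]
ft_force: [-0.3, -0.1, -0.8]
width: 49.5
grasp_force: 30.0
```

```bash
python3 - <<'E'
from h import *
import pickle
w=get_image('wrist');c=get_image('scene');pickle.dump(c,open('s6.pkl','wb'))
e=get_obs()['ee_pos'];print(e,get_obs()['width'],get_obs()['ft_force'])
a=w['pixels'][100:300,150:362];A=cv2.resize(a,(424,400),interpolation=cv2.INTER_CUBIC)
u,v=proj(c,e+[0,0,28]).astype(int);b=c['pixels'][v-50:v+50,u-45:u+45];B=cv2.resize(b,(360,400),interpolation=cv2.INTER_CUBIC)
save(np.hstack([A,B]),'g6.png')
E
```

```text
[ 406.62484078 -200.18546698   -9.96907722] 49.7070502176873 [-0.39245551 -0.34754712 -1.42719208]
```

View pics/g6.png

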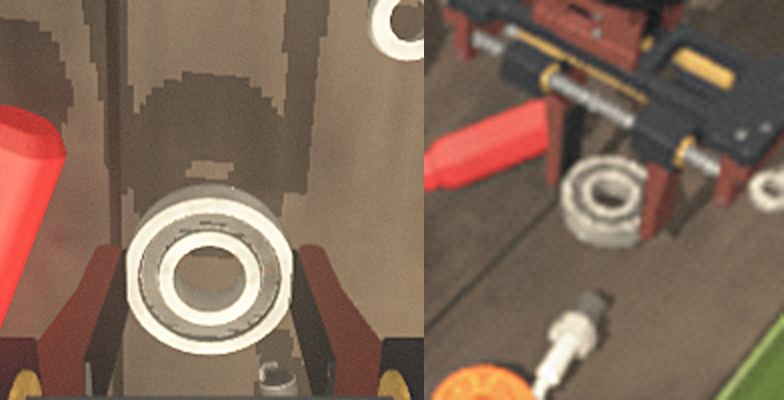

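The bearing is held level and centred between the pads, at left crop (210,275). I'll carry it over the chest.

```bash
python3 - <<'E'
from h import *
plan([407,-200,190],0.035);plan(c2w([-50,0,190]),0.035)
E
```

```text
t 14.05 ee [ 406.6 -200.2  -10. ] F [-0.4 -0.3 -1.4] w 49.7 
 d [-0.0002, -0.0003, -0.6666] turn [0.0003, 0.0015, -0.0005] mm 200
t 14.05 ee [ 406.6 -200.2  -10. ] F [-0.4 -0.3 -1.4] w 49.7 
 d [0.4428, -0.6613, -0.6678] turn [0.0003, 0.0015, -0.0005] mm 312
```

>>> {"op": "step_arm", "data": {"deltas": [[[0, 0, -0.06], [0, 0, 0], -1], [[0, 0, -0.16], [0, 0, 0], -1], [[0, 0, -0.27], [0, 0, 0], -1], [[0, 0, -0.38], [0, 0, 0], -1], [[0, 0, -0.49], [0, 0, 0], -1], [[0.04, -0.06, -0.58], [0, 0, 0], -1], [[0.1, -0.15, -0.65], [0, 0, 0], -1], [[0.16, -0.24, -0.668], [0, 0, 0], -1], [[0.22, -0.33, -0.668], [0, 0, 0], -1], [[0.28, -0.42, -0.668], [0, 0, 0], -1], [[0.34, -0.51, -0.668], [0, 0, 0], -1], [[0.39, -0.59, -0.668], [0, 0, 0], -1], [[0.425, -0.64, -0.668], [0, 0, 0], -1], [[0.443, -0.661, -0.668], [0, 0, 0], -1], [[0.443, -0.661, -0.668], [0, 0, 0], -1], [[0.443, -0.661, -0.668], [0, 0, 0], -1]]}}

```text
t: 15.38
ee_pos: [532.3, 2.4, 189.2]
orientation: [3.141, 0.055, -0.007]
ft_force: [0.2, -0.1, -1.4]
width: 49.8
grasp_force: 30.0
```

```bash
python3 - <<'E'
from h import *
plan(c2w([-50,0,-8]),0.035);print(get_obs()['grasp_force'])
E
```

```text
t 15.38 ee [532.3   2.4 189.2] F [ 0.2 -0.1 -1.4] w 49.8 
 d [0.0052, -0.0013, 0.6572] turn [0.0002, 0.0028, -0.0] mm 197
29.99828458763659
```

Lowering in two stages and watching the forces.

>>> {"op": "step_arm", "data": {"deltas": [[[0, 0, 0.06], [0, 0, 0], -1], [[0, 0, 0.15], [0, 0, 0], -1], [[0, 0, 0.24], [0, 0, 0], -1], [[0, 0, 0.33], [0, 0, 0], -1], [[0, 0, 0.41], [0, 0, 0], -1], [[0, 0, 0.47], [0, 0, 0], -1], [[0, 0, 0.52], [0, 0, 0], -1], [[0, 0, 0.55], [0, 0, 0], -1], [[0, 0, 0.55], [0, 0, 0], -1]]}}

```text
t: 16.13
ee_pos: [530.5, 1.6, 23.0]
orientation: [3.141, 0.052, -0.01]
ft_force: [-0.0, -0.3, -1.7]
width: 49.1
grasp_force: 30.0
```

>>> {"op": "step_arm", "data": {"deltas": [[[0, 0, 0.03], [0, 0, 0], -1], [[0, 0, 0.06], [0, 0, 0], -1], [[0, 0, 0.085], [0, 0, 0], -1], [[0, 0, 0.1], [0, 0, 0], -1], [[0, 0, 0.105], [0, 0, 0], -1], [[0, 0, 0.105], [0, 0, 0], -1]]}}

```text
t: 16.63
ee_pos: [532.2, 2.8, -7.3]
orientation: [3.141, 0.054, -0.006]
ft_force: [0.1, -0.0, -1.0]
width: 49.5
grasp_force: 30.0
```

>>> {"op": "step_arm", "data": {"deltas": [[[0, 0, 0.01], [0, 0, 0], -1], [[0, 0, 0.018], [0, 0, 0], -1], [[0, 0, 0.018], [0, 0, 0], -1]]}}

```text
t: 16.88
ee_pos: [532.3, 2.7, -12.5]
orientation: [3.141, 0.054, -0.005]
ft_force: [-1.1, -0.7, -1.8]
width: 49.7
grasp_force: 30.0
```

>>> {"op": "step_arm", "data": {"deltas": [[[0, 0, 0.004], [0, 0, 0], -1], [[0, 0, 0.006], [0, 0, 0], -1], [[0, 0, 0.006], [0, 0, 0], -1]]}}

```text
t: 17.13
ee_pos: [532.4, 2.7, -14.1]
orientation: [3.141, 0.054, -0.005]
ft_force: [-0.1, -0.4, -1.3]
width: 49.4
grasp_force: 30.0
```

>>> {"op": "step_arm", "data": {"deltas": [[[0, 0, 0.003], [0, 0, 0], -1], [[0, 0, 0.005], [0, 0, 0], -1], [[0, 0, 0.005], [0, 0, 0], -1]]}}

```text
t: 17.38
ee_pos: [532.6, 2.7, -14.7]
orientation: [3.141, 0.054, -0.004]
ft_force: [-2.8, -0.1, 10.3]
width: 49.7
grasp_force: 30.0
```

Bearing is on the floor. Releasing gently, then rising.

>>> {"op": "step_arm", "data": {"deltas": [[[0, 0, -0.0015], [0, 0, 0], -1], [[0, 0, -0.0015], [0, 0, 0], 0.3], [[0, 0, -0.0015], [0, 0, 0], 0.5], [[0, 0, -0.0015], [0, 0, 0], 0.6], [[0, 0, -0.0015], [0, 0, 0], 0.6], [[0, 0, -0.0015], [0, 0, 0], 0.6], [[0, 0, -0.0015], [0, 0, 0], 0.6], [[0, 0, -0.05], [0, 0, 0], 0.6], [[0, 0, -0.15], [0, 0, 0], 0.6], [[0, 0, -0.27], [0, 0, 0], 0.6], [[0, 0, -0.4], [0, 0, 0], 0.6], [[0, 0, -0.53], [0, 0, 0], 0.6], [[0, 0, -0.66], [0, 0, 0], 0.6], [[-0.1, 0.05, -0.75], [0, 0, 0], 0.6], [[-0.2, 0.1, -0.85], [0, 0, 0], 0.6], [[-0.25, 0.2, -0.9], [0, 0, 0], 0.6], [[-0.25, 0.3, -0.95], [0, 0, 0], 0.6], [[-0.25, 0.4, -0.95], [0, 0, 0], 0.6], [[-0.25, 0.4, -0.95], [0, 0, 0], 0.6], [[-0.25, 0.4, -0.95], [0, 0, 0], 0.6]]}}

```text
t: 19.05
ee_pos: [462.1, -120.8, 269.8]
orientation: [3.141, 0.049, -0.004]
ft_force: [1.2, -0.9, 0.2]
width: 70.1
grasp_force: 0.0
```

```bash
python3 - <<'E'
from h import *
import pickle
w=get_image('wrist');c=get_image('scene');d=get_image('side');pickle.dump((w,c,d),open('k.pkl','wb'))
print(get_obs()['ee_pos'],get_obs()['ft_force'])
A=cv2.resize(w['pixels'][0:200,100:500],(800,400),interpolation=cv2.INTER_CUBIC)
F=lambda i,x0,y0,x1,y1:cv2.resize(i[y0:y1,x0:x1],(400,200),interpolation=cv2.INTER_CUBIC)
# model knee guess
H=np.array([100,110.])
for th in (1.24,):
    U=H+105*np.array([-np.cos(th),np.sin(th)]);print('U',U)
    for f in (56,65,74): 
        Fp=np.array([-25,f]);print(f,np.linalg.norm(U-Fp),(U+Fp)/2)
k=c2w([18,-165,138]);print([proj(x,k) for x in(w,c,d)])
u,v=proj(c,k).astype(int);u2,v2=proj(d,k).astype(int);print((u,v),(u2,v2))
save(np.vstack([A,np.hstack([F(c['pixels'],u-80,v-40,u+80,v+40),F(d['pixels'],u2-60,v2-30,u2+60,v2+30)])]),'k.png')
E
```

```text
[ 462.00404363 -118.96604053  269.1114435 ] [-0.08526674 -0.7441051   0.17513702]
U [ 65.89639013 209.30731994]
56 178.22819105640917 [ 20.44819507 132.65365997]
65 170.5483987854482 [ 20.44819507 137.15365997]
74 163.00375630432765 [ 20.44819507 141.65365997]
[array([296.34253112,  34.30955736]), array([333.61523027, 184.30054498]), array([307.78630963, 195.60922881])]
(np.int64(333), np.int64(184)) (np.int64(307), np.int64(195))
```

View pics/k.png

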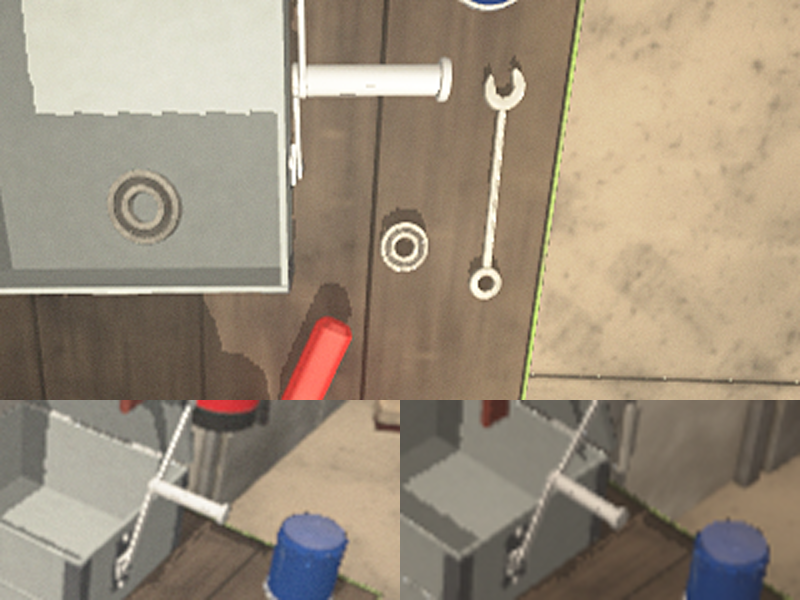

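The bearing lies flat on the floor at wrist crop (145,205). The knob pin runs from (303,80) to its collar at (445,80) in the wrist crop; the scene and side crops show the collar at (224,515) and (620,517).

```bash
cat >> h.py <<'E'
def tri(*rs):
    M=np.zeros((3,3));v=np.zeros(3)
    for o,d in rs:
        P=np.eye(3)-np.outer(d,d);M+=P;v+=P@o
    x=np.linalg.solve(M,v);return x,[round(float(np.linalg.norm((np.eye(3)-np.outer(d,d))@(x-o))),1) for o,d in rs]
from scipy.optimize import brentq
H=np.array([100,110.])
U=lambda th:H+105*np.array([-np.cos(th),np.sin(th)])
def foot(ths): return np.array([-25,brentq(lambda f:np.linalg.norm(U(ths)-[-25,f])-172,40,90)])
def knee(th,F,back=True):
    d=U(th)-F;L=np.linalg.norm(d);h=np.sqrt(max(86**2-L*L/4,0));n=np.array([d[1],-d[0]])/L
    return (U(th)+F)/2+(h if back else -h)*n
E
python3 - <<'E'
from h import *
import pickle
w,c,d=pickle.load(open('k.pkl','rb'))
for n,a,b,e in [('collar',(322,40),(342.6,190),(313,200.1)),('root',(251.5,40),(316.2,178.8),(295,189.6))]:
    x,r=tri(ray(w,*a),ray(c,*b),ray(d,*e));print(n,np.round(x,1),r,'chest',np.round(w2c(x),1))
for ts in (1.24,1.245,1.25,1.255):
    F=foot(ts);k=[(round(th,3),np.round(knee(th,F,False),1)) for th in (ts-.005,ts-.01,ts-.015)]
    print(ts,F,knee(ts,F),k,'shut',knee(0,F))
E
```

```text
collar [ 601.8 -185.7  138.8] [0.6, 1.7, 1.9] chest [  12.1 -190.7  138.8]
root [ 600.7 -115.   136. ] [0.6, 0.6, 0.4] chest [  13.5 -120.1  136. ]
1.24 [-25.          63.28729987] [ 20.44819507 136.29730991] [(1.235, array([ 15.2, 139.3])), (1.23, array([ 12.8, 140.5])), (1.225, array([ 11. , 141.4]))] shut [60.52970493 54.30567559]
1.245 [-25.         63.7671062] [ 20.69667548 136.62185107] [(1.24, array([ 15.4, 139.7])), (1.235, array([ 13.1, 140.9])), (1.23, array([ 11.2, 141.8]))] shut [60.47018609 54.2357217 ]
1.25 [-25.         64.2473184] [ 20.94557737 136.94535083] [(1.245, array([ 15.7, 140. ])), (1.24, array([ 13.4, 141.2])), (1.235, array([ 11.5, 142.1]))] shut [60.40647752 54.16101094]
1.255 [-25.          64.72795176] [ 21.19489033 137.2678174 ] [(1.25, array([ 16. , 140.3])), (1.245, array([ 13.6, 141.6])), (1.24, array([ 11.8, 142.5]))] shut [60.33845298 54.08142918]
```

```bash
python3 - <<'E'
from h import *
p=c2w([13.2,-167,140.5]);print(p,get_obs()['qpos'])
plan([p[0],p[1],190],0.035+np.pi/2)
F=foot(1.248);print(F)
# path
prev=None
for th in np.r_[1.23,1.238,1.248]: 
    k=knee(th,F,th>=1.248);print(round(th,3),k)
for th in (1.24,1.2,1.1,1.0,.9,.8,.7,.6,.5,.4,.3,.2,.1,.05,0):
    k=knee(th,F);print(th,np.round(k,1),'phi',round(np.arctan2(*(k-F)[::-1]),3))
E
```

```text
[ 602.03572254 -161.93581726  140.5       ] [-2.76514664e-01  1.07880401e-01  1.85803135e+00 -6.82733489e-04
  1.17975773e+00  1.25974813e+00]
t 19.2 ee [ 462.  -119.   269.1] F [-0.1 -0.7  0.2] w 70.1 
 d [0.4626, 0.1596, 0.2617] turn [-0.0025, 0.0018, -1.0473] mm 166
[-25.          64.05518384]
1.23 [ 10.42092784 142.42199997]
1.238 [ 13.25839006 141.0765808 ]
1.248 [ 20.84596716 136.81607509]
1.24 [ 26.8 132.7] phi 0.925
1.2 [ 34.2 126.5] phi 0.812
1.1 [ 41.8 118.2] phi 0.681
1.0 [ 46.1 112.4] phi 0.597
0.9 [ 49.2 107.5] phi 0.529
0.8 [ 51.7 103. ] phi 0.47
0.7 [53.7 98.7] phi 0.414
0.6 [55.5 94.3] phi 0.36
0.5 [57.1 89.8] phi 0.304
0.4 [58.4 84.9] phi 0.245
0.3 [59.6 79.4] phi 0.179
0.2 [60.6 72.8] phi 0.102
0.1 [61.  64.7] phi 0.008
0.05 [60.9 59.8] phi -0.049
0 [60.4 54.2] phi -0.115
```

>>> {"op": "step_arm", "data": {"deltas": [[[0, 0, 0], [0, 0, -0.1], 0.6], [[0.1, 0.03, 0], [0, 0, -0.98], 0.6], [[0.2, 0.06, 0], [0, 0, -0.98], 0.6], [[0.3, 0.1, 0], [0, 0, -0.98], 0.6], [[0.4, 0.13, 0.05], [0, 0, -0.98], 0.6], [[0.4626, 0.16, 0.1], [0, 0, -0.98], 0.6], [[0.4626, 0.16, 0.1], [0, 0, -0.98], 0.6], [[0.4626, 0.16, 0.1], [0, 0, -0.98], 0.6], [[0.4626, 0.16, 0.1], [0, 0, -0.98], 0.6], [[0.4626, 0.16, 0.15], [0, 0, -0.98], 0.6], [[0.4626, 0.16, 0.2], [0, 0, -0.98], 0.6], [[0.4626, 0.16, 0.26], [0, 0, -0.98], 0.6], [[0.4626, 0.16, 0.26], [0, 0, -0.98], 0.6], [[0.4626, 0.16, 0.26], [0, 0, -0.98], 0.6]]}}

```text
t: 20.37
ee_pos: [601.8, -161.6, 190.0]
orientation: [-2.292, -2.141, 0.006]
ft_force: [0.2, -0.2, 0.7]
width: 70.5
grasp_force: 0.0
```

```bash
python3 - <<'E'
from h import *
import pickle
p=c2w([13.2,-167,140.5]);plan([p[0],p[1],98],0.035+np.pi/2)
w=get_image('wrist');pickle.dump(w,open('w7.pkl','wb'))
cv2.imwrite('pics/w7.png',w['pixels'][:,:,::-1]); g=w['pixels']
print(proj(w,p),proj(w,c2w([13.2,-122,140.5])),proj(w,c2w([13.2,-185,140.5])))
E
```

```text
t 20.37 ee [ 601.8 -161.6  190. ] F [ 0.2 -0.2  0.7] w 70.5 
 d [-0.0014, 0.0028, 0.3067] turn [-0.004, -0.0005, -0.0687] mm 92
[255.68952443 194.46305691] [250.36791308 144.11565462] [257.67049741 213.20490725]
```

```bash
python3 - <<'E'
from h import *
import pickle
w=pickle.load(open('w7.pkl','rb'));g=cv2.cvtColor(w['pixels'],cv2.COLOR_RGB2GRAY).astype(int)
for v in (150,160,170,180): print(v,g[v,225:285:1].tolist())
for y in (-128,-135,-145,-155): print(y,np.round(proj(w,c2w([13.2,y,140.5])),1), np.round(proj(w,c2w([20.2,y,140.5])),1))
E
```

```text
150 [109, 106, 110, 106, 107, 111, 107, 109, 108, 107, 106, 108, 112, 109, 103, 103, 98, 148, 239, 237, 238, 239, 242, 243, 242, 240, 234, 226, 219, 212, 195, 184, 163, 149, 114, 102, 104, 105, 102, 101, 108, 104, 106, 100, 104, 105, 98, 101, 102, 105, 100, 100, 100, 97, 101, 96, 101, 98, 98, 101]
160 [104, 105, 104, 103, 106, 110, 104, 106, 108, 111, 108, 110, 113, 113, 109, 112, 114, 109, 125, 207, 240, 240, 241, 241, 242, 244, 240, 233, 227, 217, 209, 193, 180, 163, 144, 119, 110, 118, 114, 111, 115, 113, 113, 112, 109, 115, 107, 113, 104, 114, 107, 112, 109, 110, 108, 112, 108, 110, 105, 106]
170 [85, 80, 83, 89, 88, 84, 89, 87, 100, 89, 96, 99, 106, 105, 96, 105, 102, 101, 99, 113, 193, 242, 240, 241, 242, 244, 242, 239, 234, 226, 220, 204, 192, 178, 166, 145, 112, 104, 104, 114, 112, 109, 105, 110, 105, 112, 109, 105, 106, 107, 106, 106, 113, 110, 107, 107, 104, 105, 101, 103]
180 [114, 109, 108, 109, 110, 108, 112, 116, 113, 116, 111, 111, 109, 109, 112, 111, 110, 111, 110, 103, 109, 170, 244, 241, 243, 242, 243, 243, 242, 235, 226, 220, 205, 188, 175, 162, 145, 115, 103, 104, 109, 110, 107, 106, 106, 112, 106, 108, 109, 110, 108, 109, 111, 114, 110, 111, 105, 107, 109, 109]
-128 [251.1 151.1] [259.3 150.3]
-135 [252.  159.2] [260.1 158.4]
-145 [253.2 170.5] [261.2 169.7]
-155 [254.3 181.5] [262.3 180.8]
```

>>> {"op": "step_arm", "data": {"deltas": [[[0, 0.002, 0.04], [-0.004, 0, -0.068], 0.3], [[0, 0.002, 0.12], [-0.004, 0, -0.068], 0.0], [[0, 0.002, 0.2], [-0.004, 0, -0.068], 0.0], [[0, 0.002, 0.26], [-0.004, 0, -0.068], 0.0], [[0, 0.002, 0.3], [-0.004, 0, -0.068], 0.0], [[0, 0.002, 0.307], [-0.004, 0, -0.068], 0.0], [[0, 0.002, 0.307], [-0.004, 0, -0.068], 0.0]]}}

```text
t: 21.0
ee_pos: [603.1, -162.9, 99.3]
orientation: [2.181, 2.258, 0.003]
ft_force: [-0.8, 0.1, 0.2]
width: 44.1
grasp_force: 0.0
```

>>> {"op": "step_arm", "data": {"deltas": [[[0, 0, 0], [0, 0, 0], -0.4], [[0, 0, 0], [0, 0, 0], -0.45], [[0, 0, 0], [0, 0, 0], -0.5], [[0, 0, 0], [0, 0, 0], -0.55], [[0, 0, 0], [0, 0, 0], -0.58]]}}

```text
t: 21.42
ee_pos: [603.1, -163.2, 99.8]
orientation: [2.18, 2.258, 0.004]
ft_force: [0.0, 1.0, 0.4]
width: 19.2
grasp_force: 0.0
```

>>> {"op": "step_arm", "data": {"deltas": [[[0, -0.0035, 0.008], [0, 0, 0], -0.58], [[0, -0.0035, 0.008], [0, 0, 0], -0.65], [[0, -0.0035, 0.008], [0, 0, 0], -0.75], [[0, -0.0035, 0.008], [0, 0, 0], -1], [[0, -0.0035, 0.008], [0, 0, 0], -1], [[0, -0.0035, 0.008], [0, 0, 0], -1]]}}

```text
t: 21.92
ee_pos: [602.1, -163.0, 96.7]
orientation: [2.18, 2.259, 0.004]
ft_force: [1.3, 0.6, -1.7]
width: 13.1
grasp_force: 30.0
```

```bash
cat >> h.py <<'E'
FT=np.array([-25,64.055])
def knobinfo(dz=None):
    o=get_obs();e=o['ee_pos'];f=R.from_euler('z',-YAW).apply(o['ft_force']);p=w2c(e)
    print('t',round(o['t'],2),'chest ee',np.round(p,1),'F chest',np.round(f,1),'w',round(o['width'],1))
    if dz is not None:
        k=np.array([p[0],p[2]+dz])-FT;L=np.linalg.norm(k);n=k/L
        print('  R',round(L,1),'phi',round(np.arctan2(k[1],k[0]),3),'Frad(out+)',round(f[0]*n[0]+f[2]*n[1],1),'Ftan(up/fwd+)',round(-f[0]*n[1]+f[2]*n[0],1))
    return p
E
python3 -c "
from h import *
knobinfo(44)"
```

```text
t 21.92 chest ee [  13.2 -168.1   96.7] F chest [ 1.3  0.6 -1.7] w 13.1
  R 85.7 phi 1.108 Frad(out+) -0.9 Ftan(up/fwd+) -1.9
```

```bash
python3 -c "
from h import *
def ch(a,b,s):
    n=int(round((a-b)/s))
    print(a,b,[[0,round(86*(np.cos(a-i*s)-np.cos(a))/300,4),round(-86*(np.sin(a-i*s)-np.sin(a))/300,4)] for i in range(1,n+1)])
ch(1.108,1.008,.02);ch(1.008,.888,.02);ch(.888,.668,.02);ch(.668,.448,.02);ch(.448,.228,.02);ch(.228,.008,.02);ch(.008,-.132,.02)"
```

```text
1.108 1.008 [[0, np.float64(0.0051), np.float64(0.0026)], [0, np.float64(0.0102), np.float64(0.0053)], [0, np.float64(0.0152), np.float64(0.0081)], [0, np.float64(0.0201), np.float64(0.011)], [0, np.float64(0.025), np.float64(0.0141)]]
1.008 0.888 [[0, np.float64(0.0048), np.float64(0.0031)], [0, np.float64(0.0096), np.float64(0.0063)], [0, np.float64(0.0143), np.float64(0.0096)], [0, np.float64(0.0189), np.float64(0.013)], [0, np.float64(0.0234), np.float64(0.0165)], [0, np.float64(0.0279), np.float64(0.0201)]]
0.888 0.668 [[0, np.float64(0.0044), np.float64(0.0037)], [0, np.float64(0.0087), np.float64(0.0074)], [0, np.float64(0.013), np.float64(0.0112)], [0, np.float64(0.0172), np.float64(0.0152)], [0, np.float64(0.0213), np.float64(0.0192)], [0, np.float64(0.0253), np.float64(0.0233)], [0, np.float64(0.0293), np.float64(0.0274)], [0, np.float64(0.0331), np.float64(0.0317)], [0, np.float64(0.0369), np.float64(0.036)], [0, np.float64(0.0406), np.float64(0.0404)], [0, np.float64(0.0442), np.float64(0.0448)]]
0.668 0.448 [[0, np.float64(0.0035), np.float64(0.0045)], [0, np.float64(0.0
[... 1074 characters left out ...]
(0.0169)], [0, np.float64(0.0043), np.float64(0.0225)], [0, np.float64(0.0051), np.float64(0.0282)], [0, np.float64(0.0057), np.float64(0.0339)], [0, np.float64(0.0063), np.float64(0.0396)], [0, np.float64(0.0068), np.float64(0.0453)], [0, np.float64(0.0071), np.float64(0.051)], [0, np.float64(0.0073), np.float64(0.0568)], [0, np.float64(0.0074), np.float64(0.0625)]]
0.008 -0.132 [[0, np.float64(-0.0), np.float64(0.0057)], [0, np.float64(-0.0001), np.float64(0.0115)], [0, np.float64(-0.0004), np.float64(0.0172)], [0, np.float64(-0.0007), np.float64(0.0229)], [0, np.float64(-0.0012), np.float64(0.0286)], [0, np.float64(-0.0018), np.float64(0.0343)], [0, np.float64(-0.0025), np.float64(0.04)]]
```

>>> {"op": "step_arm", "data": {"deltas": [[[0, 0.0051, 0.0026], [0, 0, 0], -1], [[0, 0.0102, 0.0053], [0, 0, 0], -1], [[0, 0.0152, 0.0081], [0, 0, 0], -1], [[0, 0.0201, 0.011], [0, 0, 0], -1], [[0, 0.0201, 0.011], [0, 0, 0], -1]]}}

```text
t: 22.33
ee_pos: [607.7, -162.9, 93.3]
orientation: [2.18, 2.259, 0.002]
ft_force: [-2.3, 0.4, 4.5]
width: 13.3
grasp_force: 30.0
```

```bash
python3 -c "
from h import *
knobinfo(44)"
```

```text
t 22.33 chest ee [  18.8 -168.1   93.3] F chest [-2.2  0.5  4.5] w 13.3
  R 85.4 phi 1.032 Frad(out+) 2.7 Ftan(up/fwd+) 4.2
```

Good forces. On through straight.

>>> {"op": "step_arm", "data": {"deltas": [[[0, 0.0049, 0.003], [0, 0, 0], -1], [[0, 0.0097, 0.0061], [0, 0, 0], -1], [[0, 0.0144, 0.0093], [0, 0, 0], -1], [[0, 0.019, 0.0125], [0, 0, 0], -1], [[0, 0.019, 0.0125], [0, 0, 0], -1]]}}

```text
t: 22.75
ee_pos: [613.6, -162.6, 89.4]
orientation: [2.18, 2.259, 0.003]
ft_force: [-1.8, 0.2, 2.8]
width: 13.1
grasp_force: 30.0
```

```bash
python3 -c "
from h import *
knobinfo(44)"
```

```text
t 22.75 chest ee [  24.7 -168.1   89.4] F chest [-1.8  0.3  2.8] w 13.1
  R 85.3 phi 0.948 Frad(out+) 1.2 Ftan(up/fwd+) 3.1
```

>>> {"op": "step_arm", "data": {"deltas": [[[0, 0.0046, 0.0034], [0, 0, 0], -1], [[0, 0.0092, 0.0069], [0, 0, 0], -1], [[0, 0.0137, 0.0105], [0, 0, 0], -1], [[0, 0.0181, 0.0141], [0, 0, 0], -1], [[0, 0.0224, 0.0179], [0, 0, 0], -1], [[0, 0.0267, 0.0217], [0, 0, 0], -1], [[0, 0.0309, 0.0256], [0, 0, 0], -1], [[0, 0.035, 0.0296], [0, 0, 0], -1]]}}

```text
t: 23.42
ee_pos: [623.9, -162.2, 80.6]
orientation: [2.18, 2.259, 0.003]
ft_force: [-3.0, 1.3, 3.2]
width: 13.2
grasp_force: 30.0
```

```bash
python3 -c "
from h import *
knobinfo(44)"
```

```text
t 23.42 chest ee [  35.1 -168.    80.6] F chest [-3.   1.4  3.2] w 13.2
  R 85.3 phi 0.789 Frad(out+) 0.2 Ftan(up/fwd+) 4.4
```

>>> {"op": "step_arm", "data": {"deltas": [[[0, 0.004, 0.0041], [0, 0, 0], -1], [[0, 0.008, 0.0083], [0, 0, 0], -1], [[0, 0.0118, 0.0125], [0, 0, 0], -1], [[0, 0.0156, 0.0168], [0, 0, 0], -1], [[0, 0.0193, 0.0212], [0, 0, 0], -1], [[0, 0.0228, 0.0257], [0, 0, 0], -1], [[0, 0.0264, 0.0302], [0, 0, 0], -1], [[0, 0.0298, 0.0348], [0, 0, 0], -1], [[0, 0.0331, 0.0395], [0, 0, 0], -1], [[0, 0.0363, 0.0442], [0, 0, 0], -1]]}}

```text
t: 24.25
ee_pos: [635.4, -162.1, 67.6]
orientation: [2.179, 2.258, 0.003]
ft_force: [-1.0, -0.9, 0.5]
width: 13.4
grasp_force: 30.0
```

```bash
python3 -c "
from h import *
knobinfo(44)"
```

```text
t 24.25 chest ee [  46.5 -168.3   67.6] F chest [-1.  -0.8  0.5] w 13.4
  R 85.9 phi 0.586 Frad(out+) -0.6 Ftan(up/fwd+) 1.0
```

>>> {"op": "step_arm", "data": {"deltas": [[[0, 0.0031, 0.0048], [0, 0, 0], -1], [[0, 0.0062, 0.0097], [0, 0, 0], -1], [[0, 0.0091, 0.0146], [0, 0, 0], -1], [[0, 0.0119, 0.0196], [0, 0, 0], -1], [[0, 0.0147, 0.0246], [0, 0, 0], -1], [[0, 0.0173, 0.0297], [0, 0, 0], -1], [[0, 0.0198, 0.0348], [0, 0, 0], -1], [[0, 0.0223, 0.04], [0, 0, 0], -1], [[0, 0.0246, 0.0453], [0, 0, 0], -1], [[0, 0.0268, 0.0506], [0, 0, 0], -1]]}}

```text
t: 25.08
ee_pos: [643.6, -161.9, 52.4]
orientation: [2.179, 2.258, 0.004]
ft_force: [2.3, -1.5, -2.4]
width: 13.2
grasp_force: 30.0
```

```bash
python3 -c "
from h import *
knobinfo(44)"
```

```text
t 25.08 chest ee [  54.7 -168.4   52.4] F chest [ 2.2 -1.6 -2.4] w 13.2
  R 86.0 phi 0.385 Frad(out+) 1.2 Ftan(up/fwd+) -3.1
```

>>> {"op": "step_arm", "data": {"deltas": [[[0, 0.0021, 0.0053], [0, 0, 0], -1], [[0, 0.0041, 0.0107], [0, 0, 0], -1], [[0, 0.006, 0.0161], [0, 0, 0], -1], [[0, 0.0078, 0.0215], [0, 0, 0], -1], [[0, 0.0095, 0.027], [0, 0, 0], -1], [[0, 0.0111, 0.0325], [0, 0, 0], -1], [[0, 0.0125, 0.0381], [0, 0, 0], -1], [[0, 0.0139, 0.0437], [0, 0, 0], -1], [[0, 0.0151, 0.0492], [0, 0, 0], -1], [[0, 0.0163, 0.0549], [0, 0, 0], -1]]}}

```text
t: 25.92
ee_pos: [649.0, -161.8, 36.2]
orientation: [2.179, 2.257, 0.005]
ft_force: [5.8, -3.4, -1.8]
width: 13.3
grasp_force: 30.0
```

```bash
python3 -c "
from h import *
knobinfo(44)"
```

```text
t 25.92 chest ee [  60.1 -168.5   36.2] F chest [ 5.7 -3.6 -1.8] w 13.3
  R 86.6 phi 0.187 Frad(out+) 5.2 Ftan(up/fwd+) -2.8
```

>>> {"op": "step_arm", "data": {"deltas": [[[0, 0.0025, 0.0056], [0, 0, 0], -1], [[0, 0.0039, 0.0113], [0, 0, 0], -1], [[0, 0.0047, 0.017], [0, 0, 0], -1], [[0, 0.0054, 0.0227], [0, 0, 0], -1], [[0, 0.0059, 0.0284], [0, 0, 0], -1], [[0, 0.0064, 0.0341], [0, 0, 0], -1], [[0, 0.0067, 0.0398], [0, 0, 0], -1], [[0, 0.0069, 0.0456], [0, 0, 0], -1], [[0, 0.007, 0.0513], [0, 0, 0], -1]]}}

```text
t: 26.67
ee_pos: [651.5, -161.8, 21.0]
orientation: [2.178, 2.257, 0.005]
ft_force: [5.0, -2.2, -2.1]
width: 13.2
grasp_force: 30.0
```

```bash
python3 -c "
from h import *
knobinfo(44)"
```

```text
t 26.67 chest ee [  62.7 -168.6   21. ] F chest [ 4.9 -2.3 -2.1] w 13.2
  R 87.7 phi 0.01 Frad(out+) 4.9 Ftan(up/fwd+) -2.1
```

>>> {"op": "step_arm", "data": {"deltas": [[[0, 0.001, 0.0045], [0, 0, 0], -1], [[0, 0.001, 0.009], [0, 0, 0], -1], [[0, 0.001, 0.0135], [0, 0, 0], -1], [[0, 0.001, 0.018], [0, 0, 0], -1], [[0, 0.0005, 0.022], [0, 0, 0], -1], [[0, 0.0, 0.0255], [0, 0, 0], -1]]}}

```text
t: 27.17
ee_pos: [651.8, -161.8, 13.4]
orientation: [2.178, 2.257, 0.006]
ft_force: [6.9, -2.7, -1.6]
width: 12.8
grasp_force: 30.0
```

```bash
python3 -c "
from h import *
knobinfo(44)"
```

```text
t 27.17 chest ee [  63.  -168.6   13.4] F chest [ 6.8 -2.9 -1.6] w 12.8
  R 88.2 phi -0.075 Frad(out+) 6.9 Ftan(up/fwd+) -1.1
```

>>> {"op": "step_arm", "data": {"deltas": [[[0, 0.002, 0.004], [0, 0, 0], -1], [[0, 0.002, 0.008], [0, 0, 0], -1], [[0, 0.0015, 0.0105], [0, 0, 0], -1], [[0, 0.0015, 0.0105], [0, 0, 0], -1]]}}

```text
t: 27.5
ee_pos: [651.9, -161.7, 10.1]
orientation: [2.179, 2.257, 0.005]
ft_force: [5.9, -2.4, -2.8]
width: 12.9
grasp_force: 30.0
```

```bash
python3 -c "
from h import *
knobinfo(44)"
```

```text
t 27.5 chest ee [  63.1 -168.5   10.1] F chest [ 5.8 -2.6 -2.8] w 12.9
  R 88.6 phi -0.113 Frad(out+) 6.0 Ftan(up/fwd+) -2.1
```

>>> {"op": "step_arm", "data": {"deltas": [[[0, 0.001, 0.003], [0, 0, 0], -1], [[0, 0.001, 0.006], [0, 0, 0], -1], [[0, 0.001, 0.006], [0, 0, 0], -1]]}}

```text
t: 27.75
ee_pos: [651.9, -161.6, 8.2]
orientation: [2.179, 2.258, 0.005]
ft_force: [5.1, -2.7, -2.2]
width: 13.2
grasp_force: 30.0
```

>>> {"op": "step_arm", "data": {"deltas": [[[0, 0.0005, 0.003], [0, 0, 0], -1], [[0, 0.0, 0.006], [0, 0, 0], -1], [[0, 0.0, 0.006], [0, 0, 0], -1]]}}

```text
t: 28.0
ee_pos: [651.8, -161.6, 6.4]
orientation: [2.179, 2.258, 0.004]
ft_force: [5.4, -3.4, -1.6]
width: 13.0
grasp_force: 30.0
```

>>> {"op": "step_arm", "data": {"deltas": [[[0, 0.0, 0.003], [0, 0, 0], -1], [[0, 0.0, 0.006], [0, 0, 0], -1], [[0, 0.0, 0.006], [0, 0, 0], -1]]}}

```text
t: 28.25
ee_pos: [651.6, -161.6, 4.7]
orientation: [2.179, 2.258, 0.004]
ft_force: [3.9, -2.1, 0.6]
width: 13.7
grasp_force: 30.0
```

>>> {"op": "step_arm", "data": {"deltas": [[[0, 0.0, 0.003], [0, 0, 0], -1], [[0, -0.0005, 0.006], [0, 0, 0], -1], [[0, -0.0005, 0.006], [0, 0, 0], -1]]}}

```text
t: 28.5
ee_pos: [651.5, -161.3, 3.6]
orientation: [2.179, 2.258, 0.004]
ft_force: [2.0, -1.6, 8.0]
width: 13.2
grasp_force: 30.0
```

The knob now meets resistance (Fz +8 N), so the lid is seated. I'll relieve, release, rise and check against the initial picture.

>>> {"op": "step_arm", "data": {"deltas": [[[0, 0, -0.004], [0, 0, 0], -1], [[0, 0, -0.004], [0, 0, 0], -0.5], [[0, 0, -0.004], [0, 0, 0], 0.0], [[0, 0, -0.004], [0, 0, 0], 0.0], [[0, 0, -0.004], [0, 0, 0], 0.0], [[0, 0, -0.004], [0, 0, 0], 0.0], [[0, 0, -0.05], [0, 0, 0], 0.0], [[0, 0, -0.15], [0, 0, 0], 0.0], [[0, 0, -0.28], [0, 0, 0], 0.0], [[0, 0, -0.42], [0, 0, 0], 0.0], [[0, 0, -0.55], [0, 0, 0], 0.0], [[0, 0, -0.65], [0, 0, 0], 0.0], [[-0.1, -0.1, -0.75], [0, 0, 0], 0.0], [[-0.2, -0.25, -0.8], [0, 0, 0], 0.0], [[-0.3, -0.4, -0.8], [0, 0, 0], 0.0], [[-0.4, -0.5, -0.8], [0, 0, 0], 0.0], [[-0.55, -0.6, -0.8], [0, 0, 0], 0.0], [[-0.7, -0.7, -0.8], [0, 0, 0], 0.0], [[-0.7, -0.7, -0.8], [0, 0, 0], 0.0]]}}

```text
t: 30.08
ee_pos: [456.3, -364.8, 243.5]
orientation: [2.179, 2.258, 0.003]
ft_force: [1.5, -0.1, -0.3]
width: 43.8
grasp_force: 0.0
```

```bash
python3 - <<'E'
from h import *
import pickle
print(get_obs()['ee_pos'],get_obs()['ft_force'])
a=pickle.load(open('scene.pkl','rb'))['pixels'];b=get_image('scene')['pixels']
d=cv2.absdiff(a,b).max(2)
# chest crop in scene: rows 135-245, cols 210-350
print('diff frac chest/knob',(d[140:245,215:345]>40).mean())
for y in range(140,245,8): print(''.join('#' if v>40 else '.' for v in d[y,210:352:2]))
# shift estimate on patches: front right lid corner, knob
for n,(x0,y0,x1,y1) in dict(lidcorner=(270,185,300,220),knob=(305,175,355,215),tab=(228,180,256,212),filt=(355,185,395,232),span=(325,232,372,285)).items():
    r=cv2.matchTemplate(b[y0-6:y1+6,x0-6:x1+6],a[y0:y1,x0:x1],cv2.TM_CCOEFF_NORMED);m=cv2.minMaxLoc(r);print(n,round(m[1],3),np.array(m[3])-6)
E
```

```text
[ 456.34576567 -364.79595528  243.4550945 ] [ 1.51136384 -0.10221004 -0.33872462]
diff frac chest/knob 0.24402930402930403
.......................................................................
.....................##############....................................
..............##############................##.........................
........#########...................####################...............
..####.......................############################..............
......................###############################..................
.................############################..........................
...........####..#..###############....................................
................###.#.#########........................................
...............##############..........................................
................##########.............................................
.......................##..............................................
.......................................................................
.......................................................................
lidcorner 0.74 [0 0]
knob 0.95 [0 0]
tab 0.605 [-1  0]
filt 0.997 [0 0]
span 0.994 [0 0]
```

Lid corner, knob and tab have not shifted from the initial shut picture, apart from shadows. The filter and spanner are unmoved.

```bash
python3 -c "
from workcell import *
print(close_job())"
```

```text
the job is handed in; nothing more can be done
None
```

The job is handed in at about 30 s: the bearing was seen lying flat on the chest floor, the lid was guided fully shut, and the filter and spanner are unmoved (the tape was not checked); no verdict came back.

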